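# Load the yoghurt maker and start it

### The job

Open the yoghurt maker's clear cover right back onto its stop, set every jar from the worktop upright into an empty well of its own without dropping any, close the cover fully again, and then press the start lever at its end right down until it stays down by itself. Bring the cover gently onto its stop both ways, never letting it bang, leave the jars already in the maker where they are, and do not knock the bottle, the tin or the tumbler about.

Things in the scene. Friction and masses are not known exactly. Their poses are not given: they have to be found in the camera images.
- maker: yoghurt maker, a heavy grey box that stays put: 190 mm deep (its x) by 290 mm wide (its y), flat deck 70 mm high, six round wells in it. Origin at the centre of its underside; x points to its back (hinge side, away from the robot), y to the robot's left. A seated jar stands 40 mm proud of the deck; neighbours are 30 mm apart along y, 20 mm along x. A housing at the -y end reaches y = -158 mm
- cover (a joint): hinge angle of the clear domed cover, rad: 0 = shut on the deck, 1.6 = fully open, standing up on its back stop. The hinge is almost frictionless: let go below about 1.2 rad it falls shut, above that it falls open, and it bangs at either stop unless it is held all the way. About 2.5 N at the handle lifts it
- cover_hinge (a point): the middle of the hinge line of the cover, on the maker's back edge: maker x = +100 mm, z = 72 mm; the line is parallel to the maker's y. The cover is 194 mm deep, 290 mm wide, 54 mm tall, with clear 4 mm walls and a black rim, 0.4 kg; shut, its roof is 126 mm above the worktop
- cover_handle (a point): the middle of the dark steel bar handle on the cover's roof: a round bar 12 mm thick, 90 mm long along the maker's y, on a post at each end, centre line 36 mm above the roof, 25 mm behind the roof's front edge. Cover shut, it is 172 mm in front of and 90 mm above the hinge line. It turns with the cover; being round, it can turn between finger pads that stay pointing down all the way
- lever (a joint): angle of the start lever, rad: 0 = up (off, paddle sloping up), 0.6 = fully down. Sprung: it springs back up if let go before about 0.42; beyond that a detent pulls it to the bottom and holds it there. Takes up to about 6 N at the tip
- lever_tip (a point): top of the orange pad near the tip of the start lever, where to press. The lever is a black paddle 36 mm wide (maker x), 62 mm long, standing out to -y from a pivot at maker x = 0, y = -157 mm, z = 42 mm. Lever up, this point is 49 mm out from the pivot and 25 mm above it (67 mm above the worktop); it sinks 32 mm on the way down
- deck (a point): centre of the maker's deck (70 mm above its underside), axes as the maker's. The six round wells open in the deck, each 66 mm across and 40 mm deep, with flat floors 30 mm above the worktop; their centres lie at x = -39 and +39 mm, y = -88, 0 and +88 mm from here. A seated jar's origin is at the centre of a well's floor
- jar0: squat white glass jar with an orange screw lid, closed and full, 58 mm across (body and lid alike), 80 mm tall, about 0.24 kg; origin at the centre of its underside, z up when it stands; one of the two to four jars standing on the worktop to the left of the maker (None if absent)
- jar1: squat white glass jar with an orange screw lid, closed and full, 58 mm across (body and lid alike), 80 mm tall, about 0.24 kg; origin at the centre of its underside, z up when it stands; one of the two to four jars standing on the worktop to the left of the maker (None if absent)
- jar2: squat white glass jar with an orange screw lid, closed and full, 58 mm across (body and lid alike), 80 mm tall, about 0.24 kg; origin at the centre of its underside, z up when it stands; one of the two to four jars standing on the worktop to the left of the maker (None if absent)
- jar3: squat white glass jar with an orange screw lid, closed and full, 58 mm across (body and lid alike), 80 mm tall, about 0.24 kg; origin at the centre of its underside, z up when it stands; one of the two to four jars standing on the worktop to the left of the maker (None if absent)
- set0: squat white glass jar with an orange screw lid, closed and full, 58 mm across (body and lid alike), 80 mm tall, about 0.24 kg; origin at the centre of its underside, z up when it stands; one of the one or two jars that already stand in wells of the maker (None if absent)
- set1: squat white glass jar with an orange screw lid, closed and full, 58 mm across (body and lid alike), 80 mm tall, about 0.24 kg; origin at the centre of its underside, z up when it stands; one of the one or two jars that already stand in wells of the maker (None if absent)
- set2: squat white glass jar with an orange screw lid, closed and full, 58 mm across (body and lid alike), 80 mm tall, about 0.24 kg; origin at the centre of its underside, z up when it stands; one of the one or two jars that already stand in wells of the maker (None if absent)
- set3: squat white glass jar with an orange screw lid, closed and full, 58 mm across (body and lid alike), 80 mm tall, about 0.24 kg; origin at the centre of its underside, z up when it stands; one of the one or two jars that already stand in wells of the maker (None if absent)
- set4: squat white glass jar with an orange screw lid, closed and full, 58 mm across (body and lid alike), 80 mm tall, about 0.24 kg; origin at the centre of its underside, z up when it stands; one of the one or two jars that already stand in wells of the maker (None if absent)
- set5: squat white glass jar with an orange screw lid, closed and full, 58 mm across (body and lid alike), 80 mm tall, about 0.24 kg; origin at the centre of its underside, z up when it stands; one of the one or two jars that already stand in wells of the maker (None if absent)
- bottle: blue drinking bottle with a black cap, 70 mm across, 190 mm tall; origin under its centre; not part of the job
- tin: steel storage tin with a wooden lid, 93 mm across, 88 mm tall; origin under its centre; not part of the job
- tumbler: red plastic tumbler, 76 mm across, 110 mm tall; origin under its centre; not part of the job

How it is judged:
On the way, in this order (a step that is already met when the one before it is completed fails the run):
1. the cover stands fully open on its back stop (value of joint cover above 1.5 rad), for 0.3 s.
2. with the cover open, every jar stands upright on the floor of a well (value of joint cover above 1.4 rad and z of jar0 in the frame of maker between 0.022 and 0.036 m and x of jar0 in the frame of maker between -0.06 and 0.06 m and y of jar0 in the frame of maker between -0.11 and 0.11 m and angle between each of jar0, jar1, jar2, jar3's own z axis and vertical below 0.12 rad and z of jar1 in the frame of maker between 0.022 and 0.036 m and x of jar1 in the frame of maker between -0.06 and 0.06 m and y of jar1 in the frame of maker between -0.11 and 0.11 m and z of jar2 in the frame of maker between 0.022 and 0.036 m and x of jar2 in the frame of maker between -0.06 and 0.06 m and y of jar2 in the frame of maker between -0.11 and 0.11 m and z of jar3 in the frame of maker between 0.022 and 0.036 m and x of jar3 in the frame of maker between -0.06 and 0.06 m and y of jar3 in the frame of maker between -0.11 and 0.11 m), for 0.3 s.
3. the cover is fully shut (value of joint cover below 0.04 rad), for 0.3 s.
4. the start lever is held down (value of joint lever above 0.55 rad), for 0.3 s.
At the end, for the whole second after the job is handed in: Every jar stands upright (within 0.12 rad) on the floor of a well of the maker (its base within about 6 mm of the floor's height), the jars that were there still do, the cover is shut (below 0.04 rad) and at rest, and the start lever stays down (above 0.55 rad) (z of jar0 in the frame of maker between 0.022 and 0.036 m and x of jar0 in the frame of maker between -0.06 and 0.06 m and y of jar0 in the frame of maker between -0.11 and 0.11 m and angle between each of jar0, jar1, jar2, jar3, set0, set1, set2, set3, set4, set5's own z axis and vertical below 0.12 rad and z of jar1 in the frame of maker between 0.022 and 0.036 m and x of jar1 in the frame of maker between -0.06 and 0.06 m and y of jar1 in the frame of maker between -0.11 and 0.11 m and z of jar2 in the frame of maker between 0.022 and 0.036 m and x of jar2 in the frame of maker between -0.06 and 0.06 m and y of jar2 in the frame of maker between -0.11 and 0.11 m and z of jar3 in the frame of maker between 0.022 and 0.036 m and x of jar3 in the frame of maker between -0.06 and 0.06 m and y of jar3 in the frame of maker between -0.11 and 0.11 m and z of set0 in the frame of maker between 0.022 and 0.036 m and x of set0 in the frame of maker between -0.06 and 0.06 m and y of set0 in the frame of maker between -0.11 and 0.11 m and z of set1 in the frame of maker between 0.022 and 0.036 m and x of set1 in the frame of maker between -0.06 and 0.06 m and y of set1 in the frame of maker between -0.11 and 0.11 m and z of set2 in the frame of maker between 0.022 and 0.036 m and x of set2 in the frame of maker between -0.06 and 0.06 m and y of set2 in the frame of maker between -0.11 and 0.11 m and z of set3 in the frame of maker between 0.022 and 0.036 m and x of set3 in the frame of maker between -0.06 and 0.06 m and y of set3 in the frame of maker between -0.11 and 0.11 m and z of set4 in the frame of maker between 0.022 and 0.036 m and x of set4 in the frame of maker between -0.06 and 0.06 m and y of set4 in the frame of maker between -0.11 and 0.11 m and z of set5 in the frame of maker between 0.022 and 0.036 m and x of set5 in the frame of maker between -0.06 and 0.06 m and y of set5 in the frame of maker between -0.11 and 0.11 m and value of joint cover below 0.04 rad and velocity of joint cover below 0.05 rad/s and value of joint lever above 0.55 rad); the robot touches nothing.
It fails at once if the cover bangs shut (faster than 1.8 rad/s in the last 0.08 rad) (value of joint cover below 0.08 rad and velocity of joint cover below -1.8 rad/s).
It fails at once if the cover bangs against its back stop (faster than 1.5 rad/s in the last 0.08 rad) (value of joint cover above 1.52 rad and velocity of joint cover above 1.5 rad/s).
It fails at once if a jar is dropped (falls free by more than about 6 cm) ((linear speed of jar0 above 1.1 m/s and contact force between jar0 and the fingers below 0.5 N) or (linear speed of jar1 above 1.1 m/s and contact force between jar1 and the fingers below 0.5 N) or (linear speed of jar2 above 1.1 m/s and contact force between jar2 and the fingers below 0.5 N) or (linear speed of jar3 above 1.1 m/s and contact force between jar3 and the fingers below 0.5 N)).
It fails at once if a jar that was already in the maker is taken out (z of any of set0, set1, set2, set3, set4, set5 in the frame of maker above 0.06 m).
It fails at once if the bottle, the tin or the tumbler is knocked more than 3 cm or tipped over (distance of any of bottle, tin, tumbler from where it was at the start of the episode above 0.03 m or angle between any of bottle, tin, tumbler's own z axis and vertical above 0.4 rad).
Of set0, set1, set2, set3, set4, set5 only 1 to 2 are there at a start; the rules pass over those that are not, and their reading is None.
Of jar0, jar1, jar2, jar3 only 2 to 4 are there at a start; the rules pass over those that are not, and their reading is None.
At some moment in a run one of jar0, jar1, jar2, jar3 may be knocked a few centimetres aside while the robot is not near it.
It also fails if it takes over 210 s, if anything falls off the work surface, if the arm or the gripper's body presses on something with over 40 N, if the wrist force passes 120 N, or if a joint passes its speed limit or range.

### The arm

A 7-joint arm with a two-finger parallel gripper is mounted at the origin on the work surface. World frame = base frame: x ahead of the robot, y to its left, z up, the work surface at z = 0. Lengths are in m, angles in rad, forces in N, time in s.
With the tool pointing down it reaches from about 0.425 to 0.875 m from the base axis. Payload 4.7 kg.
Tool frame: the origin (TCP) lies on the centre line of the jaws, within the pads' length; the fingertips stand 19 mm ahead of it and the grasp point (between the pads) is the TCP (ctrl.nose_length is the distance from the TCP to the fingertips, in m); z points along the fingers, x is the direction in which the jaws open and shut, and the axes are right-handed (so a half turn about z gives the same grasp; the last joint's range is limited). The gripper opens to 87 mm and grips with 3 to 60 N. Pads are 19 mm wide; open, the fingers measure 117 mm over their backs; the gripper's body (75 mm by 190 mm) begins 51 mm behind the grasp point.
Start: joints at [1.171, 0.321, -0.07, 1.45, 0.023, 1.371, -0.057], TCP at [0.261, -0.595, 0.242] pointing down, gripper open.
Joint ranges: [-2.86, 2.86], [-0.3, 2.09], [-1.38, 1.24], [0.06, 2.45], [-1.56, 4.7], [0.09, 2.05], [-2.69, 2.69]. Speed limits (rad/s): [2.57, 2.57, 3.14, 3.14, 3.14, 3.14, 3.14].

### API

Orientations are given as a rotation vector (axis times angle).
In Python, from bench import ctrl gives the robot as it stands. The module is installed in compiled form; this text tells all that it offers.
- The arm moves only by the shell command python3 -m crank 'ROWS' [OPENING] [FORCE]. ROWS is a JSON object of lists of equal length, an entry for each row: "dp": the shift along the tool's x, y, z in cm, a list of three; "delta_rot": the turn, a rotation vector about the tool's x, y, z in rad, a list of three. In form: {"dp": [[x, y, z], ...], "delta_rot": [[rx, ry, rz], ...]}. A call has exactly 8 rows; each row shifts and turns the commanded pose from where the row before left it, along the tool's axes as they then stand; what a row does not reach is not made up. A row lasts 1/10 s, in which the tool goes at most 50 mm and 8.59 degrees, less where a joint would pass 70% of its speed; a pose out of reach is approached as far as the arm can. A call with a gripper value outside its range is refused whole. OPENING is the finger opening in cm, from 0 to 8.7, set as the call begins (- or left out, the last holds). The fingers move at their own pace and stop on an object; FORCE is the grip in N (left out, the last holds). Time passes only in rows, so rows that do not move let the fingers close, or fill a call up. It gives the time, the measured TCP pose, the force and the opening at its end, in the units of the state.
- ctrl.get_state(): the state, without advancing time (a new reading comes with each control period).
- ctrl.get_image(name): name is "scene" or "top"; returns the picture (420x560x3 uint8, blue, green, red); there is no depth.
- ctrl.camera_info(name): a dict with "camera_matrix" (3x3 intrinsics, pixels), "xyz" and "orientation" of the camera in the world. Camera axes: x right, y down, z forward; pixel columns grow to the right and rows downward; lengths in m; the calibration is good to about 2 mm. A picture is of the moment at which its call begins. camera_info takes no time and is no camera call.
- ctrl.close_job(): hands the job in, once; it reports no verdict.
The state is a dict: "time": time; "joint_positions": joint angles; "qd": joint speeds; "joint_torque": joint torques, N m; "position": TCP position; "tool_rot": TCP orientation; "ft_force": force on the tool from outside, world axes, zero at the start; "torque": the same for the moment, N m; "grip_width": opening from 0.0 (shut) to 1.0 (fully open).
Only numpy, scipy, OpenCV 4.12 (cv2) and the standard library are available. Lean on these libraries where they do the work, as an engineer would, in place of code of your own. Each camera call takes 0.05 s, during which the arm holds its last target.

## Working session

There is one attempt and no reset: what is moved stays moved. The work goes in short steps, Python scripts to look and compute and a shell command to move; the robot and the scene stay as the last step left them, time stands still between calls to the robot, and variables do not carry over. Pictures are saved under pics/ and viewed, and the job is handed in when it is done.

```bash
mkdir -p pics; ls
python3 - <<'E'
from bench import ctrl
import cv2
s=ctrl.get_state(); print(s, ctrl.nose_length)
for n in("scene","top"):
    cv2.imwrite(f"pics/{n}0.png",ctrl.get_image(n)); print(ctrl.camera_info(n))
E
```

```text
pics
{'time': 0.0, 'joint_positions': array([ 1.17110512,  0.32182563, -0.07009724,  1.45167864,  0.02260298,
        1.37075473, -0.05691454]), 'qd': array([ 0.00149738, -0.00045592,  0.00019366, -0.00073146, -0.0001787 ,
        0.00216602,  0.00036948]), 'joint_torque': array([-1.15099323e-03, -4.91284096e+01, -4.04575747e-01, -3.12525380e+01,
       -6.38302742e-02,  4.38011752e-02,  1.88743734e-04]), 'position': array([ 0.26111365, -0.59469546,  0.24045801]), 'tool_rot': array([-2.62963139e+00,  1.71717547e+00,  2.54921629e-03]), 'ft_force': array([-0.97103015, -0.12681333, -0.16102494]), 'torque': array([-0.02282271, -0.00534163,  0.00576491]), 'grip_width': 1.001298688543506} 0.019
{'camera_matrix': array([[441.44223117,   0.        , 277.16073382],
       [  0.        , 441.44223117, 203.12660522],
       [  0.        ,   0.        ,   1.        ]]), 'xyz': array([1.23943052, 0.43071899, 0.94138388]), 'orientation': array([-1.26331146, -2.28956936,  0.95733889])}
{'camera_matrix': array([[433.51627354,   0.        , 277.40535363],
       [  0.        , 433.51627354, 215.33525298],
       [  0.        ,   0.        ,   1.        ]]), 'xyz': array([ 0.34207665, -0.00172885,  1.17300082]), 'orientation': array([-2.05801307,  2.16427046, -0.22714603])}
```

View pics/scene0.png

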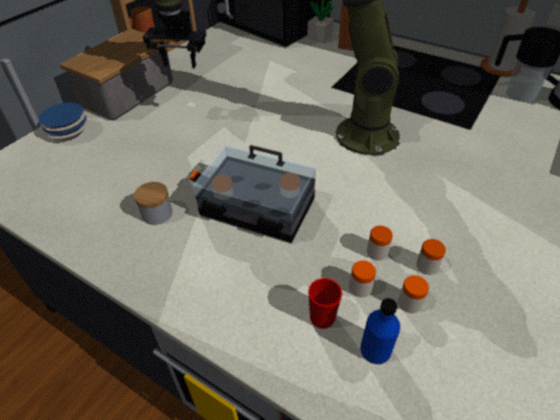

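View pics/top0.png

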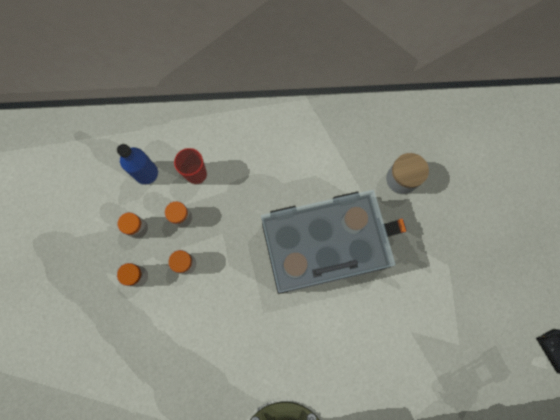

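The top view shows four worktop jars with lids at (130,224), (176,212), (129,274) and (180,262). Set jars are at (356,219) and (295,264). The handle is at (335,268), the lever pad at (401,226), and the tin, tumbler and bottle stand clear. Next I'll measure them.

```bash
cat > h.py <<'E'
import numpy as np, cv2
from scipy.spatial.transform import Rotation as R
from bench import ctrl
def cam(n):
    c=ctrl.camera_info(n); return np.array(c['camera_matrix']),np.array(c['xyz']),R.from_rotvec(c['orientation']).as_matrix()
def ray(n,uv):
    K,p,M=cam(n); d=M@np.linalg.solve(K,[uv[0],uv[1],1.]); return p,d/np.linalg.norm(d)
def plane(n,uv,z):
    p,d=ray(n,uv); return p+d*(z-p[2])/d[2]
def proj(n,P):
    K,p,M=cam(n); q=K@(M.T@(np.asarray(P,float)-p)); return q[:2]/q[2]
def tri(uv1,uv2):
    A=[];b=[]
    for n,uv in(("scene",uv1),("top",uv2)):
        p,d=ray(n,uv); Q=np.eye(3)-np.outer(d,d); A.append(Q); b.append(Q@p)
    x=np.linalg.lstsq(np.vstack(A),np.hstack(b),rcond=None)[0]
    return x, np.linalg.norm(np.vstack(A)@x-np.hstack(b))
def blobs(img,lo=(3,150,100),hi=(18,255,255),amin=40):
    m=cv2.inRange(cv2.cvtColor(img,cv2.COLOR_BGR2HSV),np.array(lo),np.array(hi))
    n,l,s,c=cv2.connectedComponentsWithStats(m)
    return [(tuple(np.round(c[i],1)),int(s[i,4]),tuple(map(int,s[i,:4]))) for i in range(1,n) if s[i,4]>=amin]
def save(name,img,box=None,k=1):
    if box: x,y,w,h=box; img=img[y:y+h,x:x+w]
    cv2.imwrite(f"pics/{name}.png",cv2.resize(img,None,fx=k,fy=k,interpolation=cv2.INTER_CUBIC))
E
python3 - <<'E'
from h import *
t=cv2.imread("pics/top0.png"); s=cv2.imread("pics/scene0.png")
for n,im in(("top",t),("scene",s)):
    for b in blobs(im,amin=25): print(n,b,plane(n,b[0],.08).round(4))
save("topz",t,(250,170,170,140),4.5); save("scz",s,(170,130,170,120),4.5)
E
```

```text
top ((np.float64(175.6), np.float64(212.0)), 355, (165, 202, 22, 21)) [0.5979 0.2507 0.08  ]
top ((np.float64(128.6), np.float64(223.0)), 361, (118, 213, 22, 21)) [0.575  0.3715 0.08  ]
top ((np.float64(401.5), np.float64(225.3)), 59, (398, 219, 8, 13)) [ 0.5336 -0.328   0.08  ]
top ((np.float64(179.5), np.float64(261.2)), 376, (169, 251, 22, 21)) [0.4701 0.241  0.08  ]
top ((np.float64(128.0), np.float64(273.9)), 369, (118, 264, 21, 21)) [0.4447 0.3701 0.08  ]
scene ((np.float64(147.1), np.float64(18.8)), 130, (140, 9, 13, 21)) [-0.1978 -1.2394  0.08  ]
scene ((np.float64(193.4), np.float64(173.8)), 35, (190, 170, 8, 8)) [ 0.5496 -0.3198  0.08  ]
scene ((np.float64(381.4), np.float64(234.8)), 318, (371, 226, 21, 20)) [0.4786 0.2461 0.08  ]
scene ((np.float64(434.1), np.float64(248.6)), 343, (423, 239, 23, 21)) [0.4519 0.3747 0.08  ]
scene ((np.float64(363.9), np.float64(271.0)), 396, (352, 261, 24, 22)) [0.6062 0.256  0.08  ]
scene ((np.float64(416.3), np.float64(286.3)), 431, (404, 275, 25, 25)) [0.582  0.3765 0.08  ]
```

View pics/topz.png

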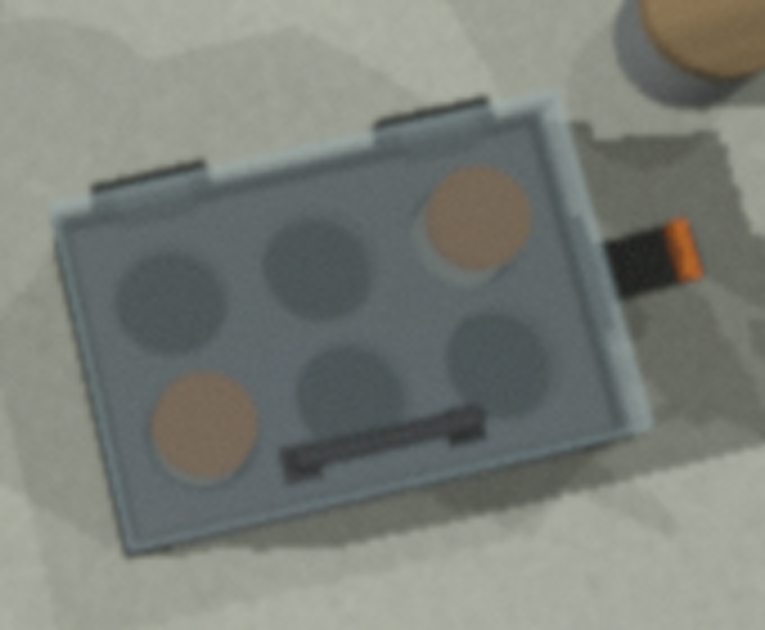

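View pics/scz.png

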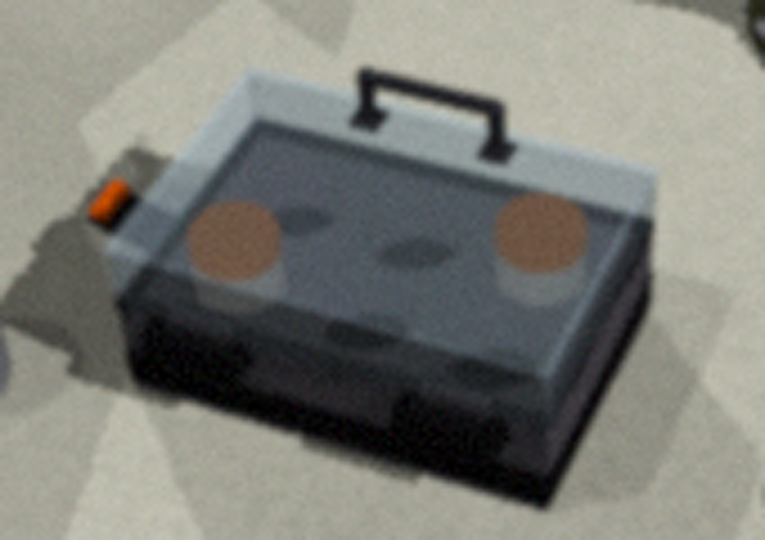

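```bash
cat > fit.py <<'E'
from h import *
t=cv2.imread("pics/top0.png"); s=cv2.imread("pics/scene0.png")
o=lambda z,b:((z[0]+.5)/4.5-.5+b[0],(z[1]+.5)/4.5-.5+b[1])
T=(250,170);S=(170,130)
for b in blobs(t,(5,60,80),(20,149,200),amin=100): print("brown",b,plane("top",b[0],.11).round(4))
pts=[];loc=[]
def add(n,z,b,h,l):
    p=plane(n,o(z,b),h); pts.append(p[:2]);loc.append(l); print(n,l,p.round(4))
add("top",(479,218),T,.11,(.039,-.088)); add("top",(204,426),T,.11,(-.039,.088))
add("top",(171,304),T,.07,(.039,.088)); add("top",(317,269),T,.07,(.039,0)); add("top",(499,364),T,.07,(-.039,-.088))
A=np.array(loc);B=np.array(pts)
def rigid(A,B):
    a=A-A.mean(0);b=B-B.mean(0); H=a.T@b; th=np.arctan2(H[0,1]-H[1,0],H[0,0]+H[1,1])
    c,s_=np.cos(th),np.sin(th);M=np.array([[c,-s_],[s_,c]]);tt=B.mean(0)-M@A.mean(0)
    return th,M,tt,B-(A@M.T+tt)
th,M,tt,r=rigid(A,B); print("maker",th,tt.round(4)); print((r*1000).round(1))
hs=[tri(o(a,S),o(b,T)) for a,b in [((365,73),(478,416)),((499,107),(290,457))]]; print("handle",hs)
hp=(hs[0][0]+hs[1][0])/2;print(hp, "pred",tt+M@[-.072,0])
print("lever",tri((193.4,173.8),(401.5,225.3)),"pred",tt+M@[0,-.206])
E
python3 fit.py
```

```text
brown ((np.float64(410.1), np.float64(169.9)), 972, (392, 153, 37, 34)) [ 0.6712 -0.357   0.11  ]
brown ((np.float64(356.1), np.float64(217.9)), 340, (346, 208, 21, 21)) [ 0.5529 -0.2077  0.11  ]
brown ((np.float64(295.2), np.float64(263.8)), 303, (285, 254, 21, 20)) [ 0.4459 -0.0487  0.11  ]
top (0.039, -0.088) [ 0.5525 -0.2076  0.11  ]
top (-0.039, 0.088) [ 0.4448 -0.048   0.11  ]
top (0.039, 0.088) [ 0.5192 -0.035   0.07  ]
top (0.039, 0) [ 0.5353 -0.1198  0.07  ]
top (-0.039, -0.088) [ 0.4754 -0.2192  0.07  ]
maker 0.1806407724964783 [ 0.4977 -0.1273]
[[ 0.5 -0.7]
 [ 1.2 -0.3]
 [-1.1 -1.2]
 [-0.8  0.5]
 [ 0.2  1.7]]
handle [(array([ 0.43716382, -0.18652806,  0.16379527]), np.float64(0.0013994086846980149)), (array([ 0.42248248, -0.09096212,  0.16556882]), np.float64(0.0034543696671572102))]
[ 0.42982315 -0.13874509  0.16468205] pred [ 0.42691824 -0.14024   ]
lever (array([ 0.53667754, -0.33326779,  0.06397003]), np.float64(0.0006846312360804362)) pred [ 0.53475667 -0.32995261]
```

```bash
cat > go.py <<'E'
import sys
from h import *
# usage: go.py x y z yawdeg(tool x dir in world)
def show():
    s=ctrl.get_state(); M=R.from_rotvec(s['tool_rot']).as_matrix(); p=np.array(s['position'])
    print("t %.2f"%s['time'],"pos",p.round(4),"yaw %.2f"%np.degrees(np.arctan2(M[1,0],M[0,0])),"tilt %.2f"%np.degrees(np.arccos(-M[2,2])),"F",np.array(s['ft_force']).round(1),"w %.3f"%s['grip_width'],"q",np.array(s['joint_positions']).round(2))
    return p,M
if __name__=="__main__":
    p,M=show()
    if len(sys.argv)>3:
        tg=np.array([float(v) for v in sys.argv[1:4]]); print("d tool cm now",(M.T@(tg-p)*100).round(2))
        if len(sys.argv)>4:
            a=np.radians(float(sys.argv[4])); c,s=np.cos(a),np.sin(a)
            G=np.array([[c,s,0],[s,-c,0],[0,0,-1]])
            rv=R.from_matrix(M.T@G).as_rotvec(); print("rot",rv.round(4),"d cm after rot",(G.T@(tg-p)*100).round(2))
E
python3 go.py .428 -.140 .25 10.3
```

```text
t 0.10 pos [ 0.2611 -0.5947  0.2406] yaw -66.29 tilt 0.10 F [ 0.3 -0.2  0.3] w 1.000 q [ 1.17  0.32 -0.07  1.45  0.02  1.37 -0.06]
d tool cm now [-34.93 -33.56  -0.89]
rot [-1.0000e-03  1.5000e-03 -1.3367e+00] d cm after rot [ 24.55 -41.76  -0.94]
```

```bash
python3 -m crank '{"dp":[[0,0,0],[0,0,0],[0,0,0],[0,0,0],[0,0,0],[0,0,0],[0,0,0],[0,0,0]],"delta_rot":[[0,0,-0.14],[0,0,-0.14],[0,0,-0.14],[0,0,-0.14],[0,0,-0.14],[0,0,-0.14],[0,0,-0.14],[0,0,-0.14]]}' 8.7 20; python3 go.py .428 -.140 .25 10.3
```

```text
time: 0.9
position: [0.2612, -0.5949, 0.2409]
tool_rot: [-3.14, 0.049, 0.001]
ft_force: [0.5, 0.4, 0.3]
grip_width: 0.998
t 0.90 pos [ 0.2612 -0.5949  0.2409] yaw -1.79 tilt 0.06 F [0.5 0.4 0.3] w 0.998 q [ 1.29  0.33 -0.22  1.45  0.07  1.37  1.03]
d tool cm now [ 15.26 -45.99  -0.87]
rot [-0.001   0.0005 -0.211 ] d cm after rot [ 24.55 -41.77  -0.91]
```

```bash
python3 -m crank '{"dp":[[0,0,0],[0,0,0],[2.4,-4.1,0],[2.4,-4.1,0],[2.4,-4.1,0],[2.4,-4.1,0],[2.4,-4.1,0],[2.4,-4.1,0]],"delta_rot":[[0,0,-0.11],[0,0,-0.101],[0,0,0],[0,0,0],[0,0,0],[0,0,0],[0,0,0],[0,0,0]]}' 8.7; python3 go.py .428 -.140 .25 10.3
```

```text
time: 1.7
position: [0.3607, -0.3259, 0.2412]
tool_rot: [-3.13, -0.273, 0.001]
ft_force: [-0.3, -0.7, 0.6]
grip_width: 1.0
t 1.70 pos [ 0.3607 -0.3259  0.2412] yaw 9.96 tilt 0.03 F [-0.3 -0.7  0.6] w 1.000 q [ 1.11 -0.01 -0.42  1.83 -0.    1.32  0.86]
d tool cm now [  9.84 -17.15  -0.88]
rot [-0.0001  0.0004 -0.0059] d cm after rot [  9.94 -17.09  -0.88]
```

```bash
python3 -m crank '{"dp":[[2,-3.4,0],[2,-3.4,0],[2,-3.4,0],[2,-3.4,0],[1.5,-2.6,0],[0,0,0],[0,0,0],[0,0,0]],"delta_rot":[[0,0,0],[0,0,0],[0,0,0],[0,0,0],[0,0,0],[0,0,0],[0,0,0],[0,0,0]]}' 6.0; python3 go.py .428 -.140 .25 10.3
python3 - <<'E'
from h import *
t=ctrl.get_image("top");s=ctrl.get_image("scene"); save("t1",t,(250,170,170,140),4.5); save("s1",s,(170,60,200,150),4)
E
```

```text
time: 2.5
position: [0.4255, -0.153, 0.2413]
tool_rot: [3.13, 0.27, -0.001]
ft_force: [-0.6, -0.6, -0.4]
grip_width: 0.69
t 2.50 pos [ 0.4255 -0.153   0.2413] yaw 9.88 tilt 0.04 F [-0.6 -0.6 -0.4] w 0.690 q [ 0.95 -0.1  -0.62  1.89 -0.06  1.33  0.52]
d tool cm now [ 0.47 -1.24 -0.87]
rot [ 0.0001  0.0006 -0.0074] d cm after rot [ 0.48 -1.24 -0.87]
```

View pics/s1.png

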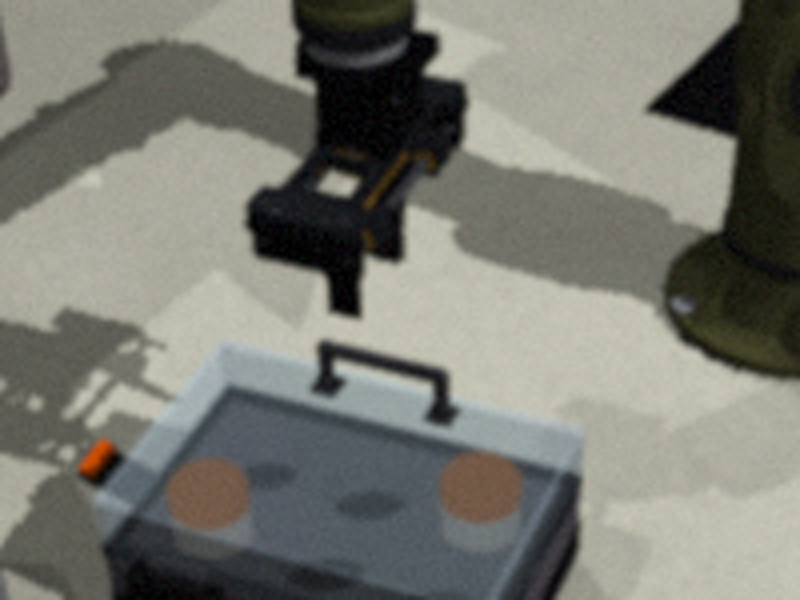

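View pics/t1.png

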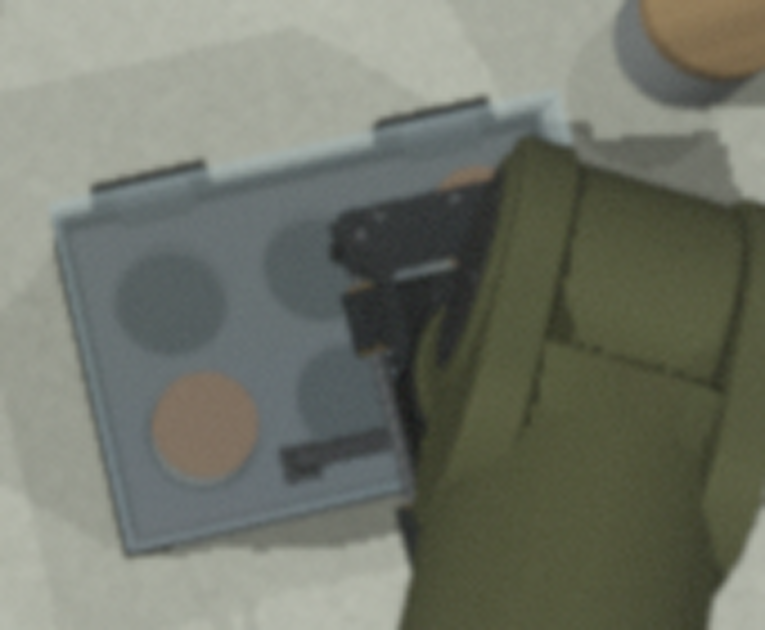

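```bash
python3 -m crank '{"dp":[[0.25,-0.6,0],[0.25,-0.64,0],[0,0,1.5],[0,0,1.5],[0,0,1.5],[0,0,1.5],[0,0,1.5],[0,0,0]],"delta_rot":[[0,0,0],[0,0,0],[0,0,0],[0,0,0],[0,0,0],[0,0,0],[0,0,0],[0,0,0]]}' 6.0; python3 go.py .428 -.140 .165 10.3
python3 - <<'E'
from h import *
s=ctrl.get_image("scene"); save("s2",s,(170,60,200,150),4)
E
```

```text
time: 3.4
position: [0.4276, -0.1379, 0.1648]
tool_rot: [-3.128, -0.274, 0.005]
ft_force: [0.5, -0.9, -0.4]
grip_width: 0.689
t 3.40 pos [ 0.4276 -0.1379  0.1648] yaw 10.00 tilt 0.22 F [ 0.5 -0.9 -0.4] w 0.689 q [ 0.93 -0.03 -0.65  2.   -0.02  1.17  0.46]
d tool cm now [ 0.    0.21 -0.02]
rot [-0.0024  0.0029 -0.0052] d cm after rot [ 0.    0.21 -0.02]
```

View pics/s2.png

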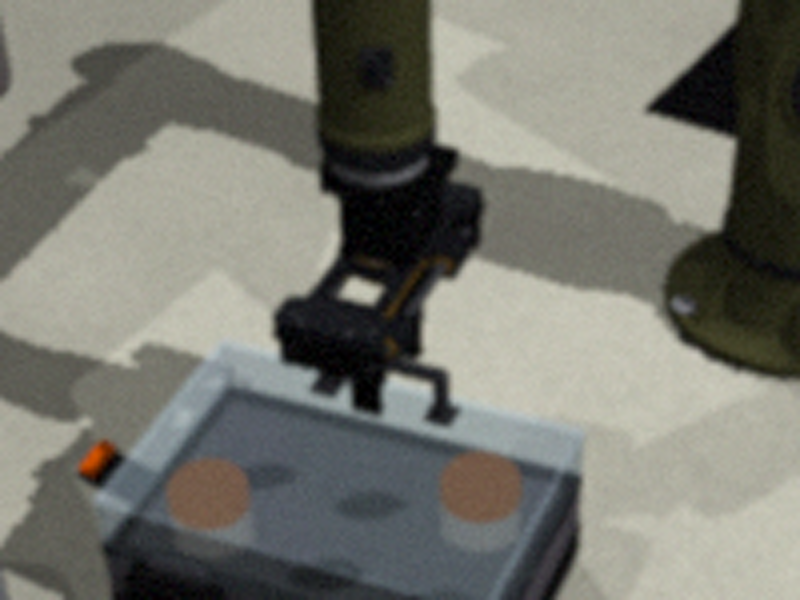

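The fingers straddle the bar at (360,385) in the crop, so I'll close.

```bash
python3 -m crank '{"dp":[[0,0,0],[0,0,0],[0,0,0],[0,0,0],[0,0,0],[0,0,0],[0,0,0],[0,0,0]],"delta_rot":[[0,0,0],[0,0,0],[0,0,0],[0,0,0],[0,0,0],[0,0,0],[0,0,0],[0,0,0]]}' 0.2 20; python3 go.py .428 -.140 .165 10.3
```

```text
time: 4.25
position: [0.4277, -0.1391, 0.1665]
tool_rot: [-3.13, -0.273, 0.004]
ft_force: [-3.7, -0.5, 3.6]
grip_width: 0.128
t 4.25 pos [ 0.4277 -0.1391  0.1665] yaw 9.96 tilt 0.16 F [-3.7 -0.5  3.6] w 0.128 q [ 0.93 -0.03 -0.65  2.   -0.02  1.17  0.46]
d tool cm now [0.02 0.09 0.15]
rot [-0.0003  0.0028 -0.006 ] d cm after rot [0.02 0.09 0.15]
```

Run:
```python
import numpy as np
r=np.hypot(17.2,9.0);f=np.arctan2(9,17.2)
th=np.arange(0,1.66,.05)
x=r*(np.cos(f)-np.cos(f+th));z=r*(np.sin(f+th)-np.sin(f))
for i in range(len(th)-1): print("%.2f [%.2f,0,%.2f]  cum %.1f %.1f"%(th[i+1],x[i+1]-x[i],-(z[i+1]-z[i]),x[i+1],z[i+1]))
```

```text
0.05 [0.47,0,-0.85]  cum 0.5 0.8
0.10 [0.51,0,-0.82]  cum 1.0 1.7
0.15 [0.55,0,-0.80]  cum 1.5 2.5
0.20 [0.59,0,-0.77]  cum 2.1 3.2
0.25 [0.63,0,-0.74]  cum 2.8 4.0
0.30 [0.67,0,-0.71]  cum 3.4 4.7
0.35 [0.70,0,-0.67]  cum 4.1 5.4
0.40 [0.73,0,-0.64]  cum 4.9 6.0
0.45 [0.76,0,-0.60]  cum 5.6 6.6
0.50 [0.79,0,-0.56]  cum 6.4 7.1
0.55 [0.82,0,-0.52]  cum 7.2 7.7
0.60 [0.85,0,-0.48]  cum 8.1 8.1
0.65 [0.87,0,-0.43]  cum 9.0 8.6
0.70 [0.89,0,-0.39]  cum 9.8 9.0
0.75 [0.91,0,-0.35]  cum 10.7 9.3
0.80 [0.92,0,-0.30]  cum 11.7 9.6
0.85 [0.94,0,-0.25]  cum 12.6 9.9
0.90 [0.95,0,-0.21]  cum 13.6 10.1
0.95 [0.96,0,-0.16]  cum 14.5 10.2
1.00 [0.96,0,-0.11]  cum 15.5 10.3
1.05 [0.97,0,-0.06]  cum 16.4 10.4
1.10 [0.97,0,-0.01]  cum 17.4 10.4
1.15 [0.97,0,0.04]  cum 18.4 10.4
1.20 [0.97,0,0.08]  cum 19.4 10.3
1.25 [0.96,0,0.13]  cum 20.3 10.2
1.30 [0.95,0,0.18]  cum 21.3 10.0
1.35 [0.94,0,0.23]  cum 22.2 9.8
1.40 [0.93,0,0.27]  cum 23.1 9.5
1.45 [0.92,0,0.32]  cum 24.1 9.2
1.50 [0.90,0,0.37]  cum 25.0 8.8
1.55 [0.88,0,0.41]  cum 25.8 8.4
1.60 [0.86,0,0.45]  cum 26.7 7.9
1.65 [0.83,0,0.50]  cum 27.5 7.4
```

```bash
python3 -m crank '{"dp":[[0.47,0,-0.85],[0.51,0,-0.82],[0.55,0,-0.80],[0.59,0,-0.77],[0.63,0,-0.74],[0.67,0,-0.71],[0.70,0,-0.67],[0.73,0,-0.64]],"delta_rot":[[0,0,0],[0,0,0],[0,0,0],[0,0,0],[0,0,0],[0,0,0],[0,0,0],[0,0,0]]}'; python3 go.py .476 -.131 .226 10.3
python3 - <<'E'
from h import *
s=ctrl.get_image("scene"); save("s3",s,(170,60,200,150),4)
E
```

```text
time: 5.05
position: [0.4748, -0.1307, 0.2277]
tool_rot: [-3.13, -0.272, 0.009]
ft_force: [-10.6, 0.4, 8.4]
grip_width: 0.128
t 5.05 pos [ 0.4748 -0.1307  0.2277] yaw 9.93 tilt 0.33 F [-10.6   0.4   8.4] w 0.128 q [ 0.89  0.03 -0.68  1.83  0.02  1.3   0.38]
d tool cm now [0.11 0.05 0.17]
rot [-0.0006  0.0057 -0.0065] d cm after rot [0.11 0.05 0.17]
```

View pics/s3.png

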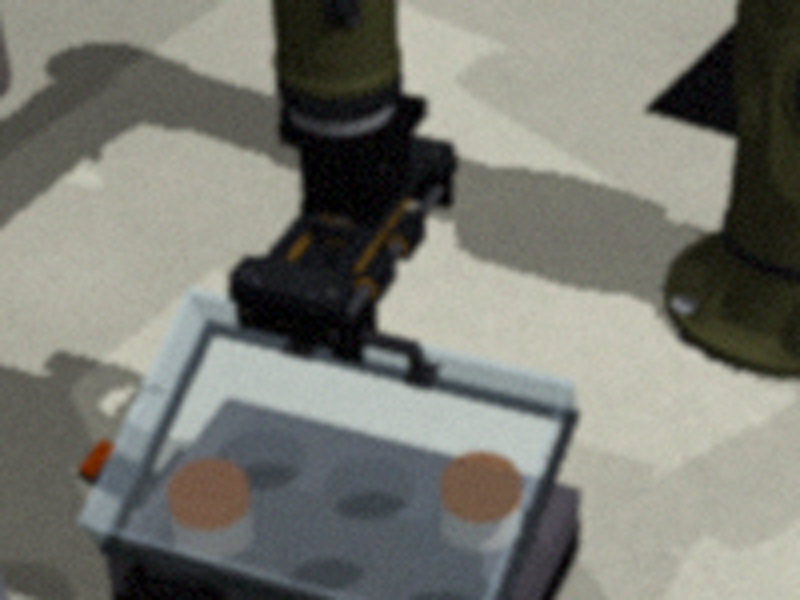

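```bash
python3 -m crank '{"dp":[[0.71,0,-0.65],[0.74,0,-0.61],[0.82,0,-0.52],[0.85,0,-0.48],[0.87,0,-0.43],[0.89,0,-0.39],[0.91,0,-0.35],[0.92,0,-0.30]],"delta_rot":[[0,0,0],[0,0,0],[0,0,0],[0,0,0],[0,0,0],[0,0,0],[0,0,0],[0,0,0]]}'; python3 go.py .543 -.119 .262 10.3
```

```text
time: 5.9
position: [0.5438, -0.1185, 0.2646]
tool_rot: [3.13, 0.273, 0.002]
ft_force: [-1.2, 1.0, 2.5]
grip_width: 0.126
t 5.90 pos [ 0.5438 -0.1185  0.2646] yaw 9.98 tilt 0.06 F [-1.2  1.   2.5] w 0.126 q [ 0.81  0.17 -0.72  1.63  0.11  1.38  0.26]
d tool cm now [-0.09  0.04  0.26]
rot [ 0.0001 -0.001  -0.0056] d cm after rot [-0.09  0.04  0.26]
```

```bash
python3 -m crank '{"dp":[[0.94,0,-0.25],[0.95,0,-0.21],[0.96,0,-0.16],[0.96,0,-0.11],[0.97,0,-0.06],[0.97,0,-0.01],[0.97,0,0.04],[0.97,0,0.08]],"delta_rot":[[0,0,0],[0,0,0],[0,0,0],[0,0,0],[0,0,0],[0,0,0],[0,0,0],[0,0,0]]}'; python3 go.py .543 -.119 .262 10.3; python3 -m crank '{"dp":[[0.96,0,0.13],[0.95,0,0.18],[0.47,0,0.11],[0.47,0,0.12],[0.46,0,0.13],[0.46,0,0.14],[0.46,0,0.15],[0.46,0,0.16]],"delta_rot":[[0,0,0],[0,0,0],[0,0,0],[0,0,0],[0,0,0],[0,0,0],[0,0,0],[0,0,0]]}'; python3 go.py .543 -.119 .262 10.3;python3 - <<'E'
from h import *
s=ctrl.get_image("scene"); save("s4",s,(170,60,200,150),4)
E
```

```text
time: 6.7
position: [0.6195, -0.1051, 0.2707]
tool_rot: [-3.129, -0.273, -0.001]
ft_force: [-1.1, 1.1, 3.3]
grip_width: 0.128
t 6.70 pos [ 0.6195 -0.1051  0.2707] yaw 9.98 tilt 0.04 F [-1.1  1.1  3.3] w 0.128 q [ 0.69  0.34 -0.72  1.45  0.22  1.44  0.14]
d tool cm now [-7.78  0.04  0.87]
rot [-0.0002 -0.0007 -0.0056] d cm after rot [-7.78 -0.    0.87]
time: 7.5
position: [0.665, -0.0972, 0.2593]
tool_rot: [-3.13, -0.273, -0.0]
ft_force: [-0.8, 0.9, -0.4]
grip_width: 0.131
t 7.50 pos [ 0.665  -0.0972  0.2593] yaw 9.98 tilt 0.00 F [-0.8  0.9 -0.4] w 0.131 q [ 0.61  0.44 -0.7   1.34  0.28  1.45  0.09]
d tool cm now [-12.39   0.03  -0.27]
rot [-0.     -0.0001 -0.0057] d cm after rot [-12.39  -0.04  -0.27]
```

View pics/s4.png

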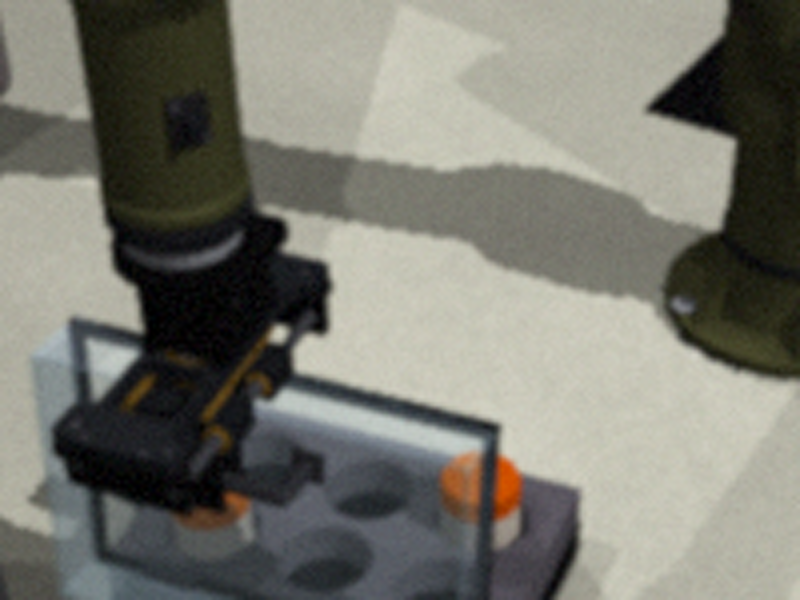

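```bash
python3 -m crank '{"dp":[[0.46,0,0.18],[0.45,0,0.19],[0.44,0,0.2],[0.44,0,0.21],[0.43,0,0.22],[0.43,0,0.23],[0.2,0,0.12],[0,0,0]],"delta_rot":[[0,0,0],[0,0,0],[0,0,0],[0,0,0],[0,0,0],[0,0,0],[0,0,0],[0,0,0]]}'; python3 go.py .69 -.092 .241 10.3
```

```text
time: 8.35
position: [0.6907, -0.0929, 0.2471]
tool_rot: [3.129, 0.272, -0.008]
ft_force: [-9.4, 0.6, 8.1]
grip_width: 0.13
t 8.35 pos [ 0.6907 -0.0929  0.2471] yaw 9.95 tilt 0.31 F [-9.4  0.6  8.1] w 0.130 q [ 0.56  0.51 -0.69  1.28  0.32  1.46  0.07]
d tool cm now [-0.05 -0.1   0.61]
rot [ 0.0005  0.0053 -0.0062] d cm after rot [-0.06 -0.1   0.61]
```

```bash
python3 -m crank '{"dp":[[0,0,0],[0,0,0],[0,0,0],[0,0,0],[0,0,0],[0,0,0],[0,0,0],[0,0,0]],"delta_rot":[[0,0,0],[0,0,0],[0,0,0],[0,0,0],[0,0,0],[0,0,0],[0,0,0],[0,0,0]]}' 2.4; python3 go.py .69 -.092 .241 10.3; python3 -m crank '{"dp":[[0,0,-0.5],[0,0,-1],[0,0,-1.5],[0,0,-1.5],[0,0,-1.5],[0,0,-1.5],[0,0,-1.5],[0,0,-1.5]],"delta_rot":[[0,0,0],[0,0,0],[0,0,0],[0,0,0],[0,0,0],[0,0,0],[0,0,0],[0,0,0]]}'; python3 go.py .69 -.092 .241 10.3;python3 - <<'E'
from h import *
s=ctrl.get_image("scene"); save("s5",s); t=ctrl.get_image("top"); save("t5",t)
for n,im in(("top",t),("scene",s)):
    for b in blobs(im,amin=25): print(n,b,plane(n,b[0],.08).round(4))
E
```

```text
time: 9.15
position: [0.6927, -0.0925, 0.2459]
tool_rot: [3.13, 0.273, -0.0]
ft_force: [0.4, -0.4, -1.0]
grip_width: 0.276
t 9.15 pos [ 0.6927 -0.0925  0.2459] yaw 9.97 tilt 0.01 F [ 0.4 -0.4 -1. ] w 0.276 q [ 0.56  0.51 -0.69  1.29  0.32  1.46  0.07]
d tool cm now [-0.26 -0.1   0.49]
rot [ 0.0001  0.     -0.0058] d cm after rot [-0.26 -0.1   0.49]
time: 9.95
position: [0.6927, -0.0924, 0.3525]
tool_rot: [3.13, 0.273, 0.001]
ft_force: [-0.3, -0.2, -0.1]
grip_width: 0.275
t 9.95 pos [ 0.6927 -0.0924  0.3525] yaw 9.97 tilt 0.03 F [-0.3 -0.2 -0.1] w 0.275 q [ 0.53  0.49 -0.7   1.1   0.31  1.65  0.09]
d tool cm now [-0.27 -0.09 11.15]
rot [ 0.0002 -0.0004 -0.0058] d cm after rot [-0.26 -0.09 11.15]
top ((np.float64(175.6), np.float64(212.1)), 352, (165, 202, 22, 21)) [0.5976 0.2507 0.08  ]
top ((np.float64(128.8), np.float64(223.1)), 367, (118, 213, 23, 21)) [0.5747 0.3709 0.08  ]
top ((np.float64(179.6), np.float64(261.2)), 378, (169, 251, 22, 21)) [0.4701 0.2408 0.08  ]
top ((np.float64(295.2), np.float64(263.9)), 422, (284, 253, 23, 23)) [ 0.4486 -0.05    0.08  ]
top ((np.float64(128.
[... 1276 characters left out ...]
8, 26)) [ 1.1878 -0.2662  0.08  ]
scene ((np.float64(34.2), np.float64(387.9)), 386, (0, 346, 80, 74)) [ 1.204  -0.1723  0.08  ]
scene ((np.float64(121.6), np.float64(404.6)), 159, (107, 390, 29, 30)) [ 1.1346 -0.0029  0.08  ]
scene ((np.float64(89.6), np.float64(412.1)), 100, (80, 401, 21, 19)) [ 1.1767 -0.0438  0.08  ]
scene ((np.float64(136.9), np.float64(409.6)), 59, (129, 400, 16, 20)) [1.1256 0.0286 0.08  ]
scene ((np.float64(31.2), np.float64(413.0)), 50, (24, 405, 14, 15)) [ 1.2369 -0.1362  0.08  ]
scene ((np.float64(70.4), np.float64(413.0)), 45, (63, 406, 16, 14)) [ 1.1972 -0.0733  0.08  ]
scene ((np.float64(148.6), np.float64(414.5)), 45, (142, 408, 13, 12)) [1.1203 0.0536 0.08  ]
```

View pics/s5.png

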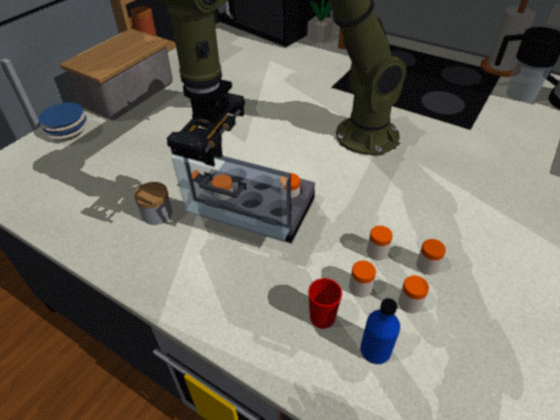

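View pics/t5.png

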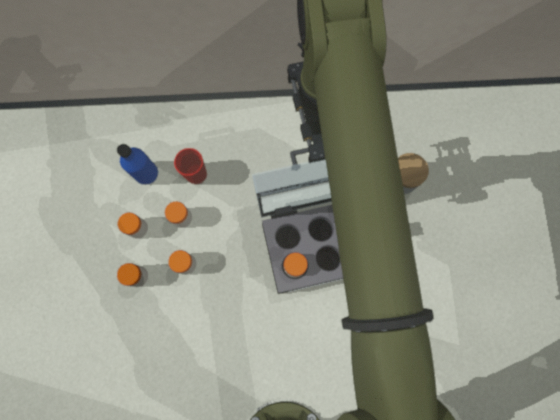

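```bash
python3 -m crank '{"dp":[[0,0,0],[0,0,0],[0,0,0],[0,0,0],[0,0,0],[0,0,0],[0,0,0],[0,0,0]],"delta_rot":[[0,0,-0.14],[0,0,-0.14],[0,0,-0.14],[0,0,-0.14],[0,0,-0.14],[0,0,-0.14],[0,0,-0.14],[0,0,-0.14]]}' 2.4; python3 go.py .602 .253 .25 100.35
```

```text
time: 10.85
position: [0.6925, -0.0925, 0.3503]
tool_rot: [-2.501, -1.901, 0.001]
ft_force: [0.4, -0.1, 0.1]
grip_width: 0.272
t 10.85 pos [ 0.6925 -0.0925  0.3503] yaw 74.48 tilt 0.06 F [ 0.4 -0.1  0.1] w 0.272 q [ 0.63  0.54 -0.89  1.1   0.41  1.68  1.16]
d tool cm now [ 30.87 -17.96  10.04]
rot [-1.100e-03  1.000e-04 -4.516e-01] d cm after rot [35.62 -2.7  10.03]
```

```bash
python3 -m crank '{"dp":[[0,0,0],[0,0,0],[0,0,0],[0,0,0],[4,-0.3,0],[4.4,-0.33,0],[4.4,-0.33,0],[4.4,-0.33,0]],"delta_rot":[[0,0,-0.12],[0,0,-0.12],[0,0,-0.12],[0,0,-0.0916],[0,0,0],[0,0,0],[0,0,0],[0,0,0]]}' 8.7; python3 go.py .602 .253 .20 100.35
```

```text
time: 11.65
position: [0.6493, 0.076, 0.3504]
tool_rot: [-2.019, -2.406, 0.001]
ft_force: [0.0, 0.1, -0.4]
grip_width: 0.922
t 11.65 pos [0.6493 0.076  0.3504] yaw 99.99 tilt 0.05 F [ 0.   0.1 -0.4] w 0.922 q [ 0.53  0.47 -1.02  1.23  0.4   1.65  1.33]
d tool cm now [18.26 -1.58 15.04]
rot [-0.0008  0.0001 -0.0062] d cm after rot [18.26 -1.47 15.04]
```

```bash
python3 -m crank '{"dp":[[4.2,-0.35,2.5],[4.2,-0.35,2.5],[4.2,-0.35,2.5],[3.6,-0.3,2.5],[1,0,2],[0,0,0],[0,0,0],[0,0,0]],"delta_rot":[[0,0,0],[0,0,0],[0,0,0],[0,0,0],[0,0,0],[0,0,0],[0,0,0],[0,0,0]]}' 8.7; python3 go.py .602 .253 .16 100.35;python3 - <<'E'
from h import *
s=ctrl.get_image("scene"); save("s6",s); t=ctrl.get_image("top"); save("t6",t)
E
```

```text
time: 12.45
position: [0.6083, 0.2401, 0.2321]
tool_rot: [2.022, 2.403, 0.001]
ft_force: [0.4, 0.4, 0.0]
grip_width: 1.002
t 12.45 pos [0.6083 0.2401 0.2321] yaw 99.85 tilt 0.10 F [0.4 0.4 0. ] w 1.002 q [ 0.31  0.52 -1.02  1.43  0.44  1.44  1.03]
d tool cm now [ 1.38 -0.41  7.2 ]
rot [ 0.0016  0.0005 -0.0087] d cm after rot [ 1.38 -0.39  7.21]
```

View pics/t6.png

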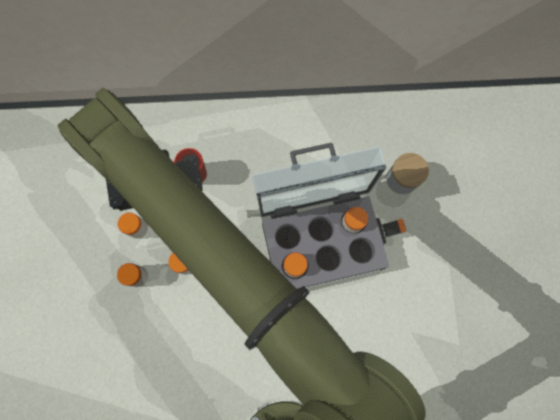

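View pics/s6.png

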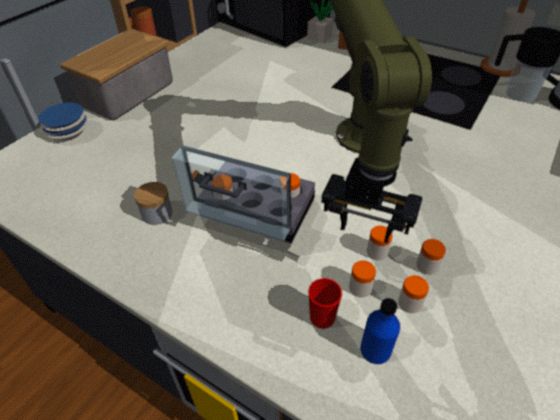

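```bash
cat > fit2.py <<'E'
from h import *
import sys
f=sys.argv[1] if len(sys.argv)>1 else "pics/t6.png"
t=cv2.imread(f); g=cv2.cvtColor(t,cv2.COLOR_BGR2GRAY)
big=cv2.resize(g,None,fx=4,fy=4,interpolation=cv2.INTER_CUBIC); big=cv2.GaussianBlur(big,(9,9),0)
x0,y0,x1,y1=262,195,392,295
print("deck grey",g[248,310],g[240,288])
m=(big<45).astype(np.uint8)
cs,_=cv2.findContours(m[y0*4:y1*4,x0*4:x1*4],cv2.RETR_EXTERNAL,cv2.CHAIN_APPROX_NONE)
for c in cs:
    a=cv2.contourArea(c)
    if 2000<a<14000:
        e=cv2.fitEllipse(c); uv=((e[0][0]+.5)/4-.5+x0,(e[0][1]+.5)/4-.5+y0)
        print(np.round(uv,1),"ax",np.round(np.array(e[1])/4,1),"a",a/16,plane("top",uv,.07)[:2].round(4))
E
python3 fit2.py
python3 - <<'E'
from h import *
save("t6z",cv2.imread("pics/t6.png"),(255,190,145,110),5.5)
E
```

```text
deck grey 120 48
[325.7 257.5] ax [16.4 19.9] a 230.6875 [ 0.462  -0.1289]
[286.5 236.7] ax [19.  20.4] a 301.5 [ 0.5206 -0.0322]
[319.4 228.9] ax [19.  20.3] a 281.65625 [ 0.5366 -0.1181]
```

View pics/t6z.png

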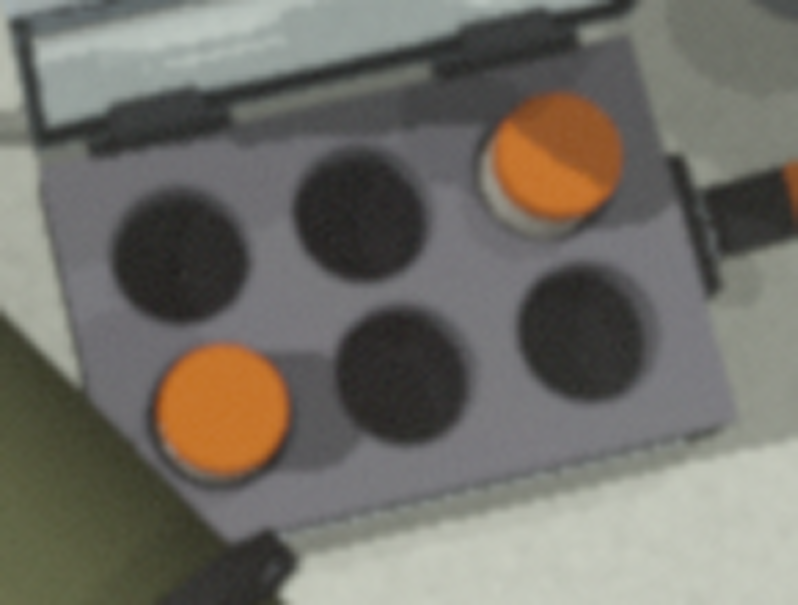

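```bash
cat > fit3.py <<'E'
from h import *
o=lambda z:((z[0]+.5)/5.5-.5+255,(z[1]+.5)/5.5-.5+190)
D=[((180,254.5),.07,(.039,.088)),((361,213.5),.07,(.039,0)),((403,374),.07,(-.039,0)),((588,331.5),.07,(-.039,-.088)),((223,409),.11,(-.039,.088)),((557,156),.11,(.039,-.088))]
A=np.array([d[2] for d in D]);B=np.array([plane("top",o(d[0]),d[1])[:2] for d in D])
print(B.round(4))
def rigid(A,B):
    a=A-A.mean(0);b=B-B.mean(0);H=a.T@b;th=np.arctan2(H[0,1]-H[1,0],H[0,0]+H[1,1])
    M=np.array([[np.cos(th),-np.sin(th)],[np.sin(th),np.cos(th)]]);return th,M,B.mean(0)-M@A.mean(0)
for n in (slice(0,4),slice(0,6)):
    th,M,tt=rigid(A[n],B[n]); print(np.degrees(th),tt.round(4)); print(((B-(A@M.T+tt))*1000).round(1).tolist())
print("wells",(A@M.T+tt).round(4).tolist())
E
python3 fit3.py
```

```text
[[ 0.5226 -0.0344]
 [ 0.5378 -0.1204]
 [ 0.4614 -0.1345]
 [ 0.4769 -0.2219]
 [ 0.4456 -0.0485]
 [ 0.5527 -0.2071]]
10.223658911417825 [ 0.4997 -0.1278]
[[0.2, -0.1], [-0.3, 0.5], [0.1, 0.2], [-0.1, -0.6], [-0.1, -0.4], [-0.9, 0.4]]
10.189744780610855 [ 0.4995 -0.1278]
[[0.3, -0.1], [-0.1, 0.5], [0.3, 0.2], [0.2, -0.6], [0.0, -0.4], [-0.7, 0.4]]
wells [[0.5223, -0.0343], [0.5379, -0.1209], [0.4611, -0.1347], [0.4767, -0.2213], [0.4456, -0.0481], [0.5535, -0.2075]]
```

```bash
python3 go.py .598 .251 .066 100.2; python3 -m crank '{"dp":[[0.4,-0.4,2],[0.4,-0.4,2],[0.4,0,1],[0,0,0],[0,0,0],[0,0,0],[0,0,0],[0,0,0]],"delta_rot":[[0,0,-0.006],[0,0,0],[0,0,0],[0,0,0],[0,0,0],[0,0,0],[0,0,0],[0,0,0]]}' 8.7;  python3 go.py .598 .251 .066 100.2
```

```text
t 12.55 pos [0.6082 0.2403 0.2322] yaw 99.85 tilt 0.11 F [-1.  -0.1 -0.1] w 1.001 q [ 0.31  0.52 -1.02  1.43  0.44  1.43  1.03]
d tool cm now [ 1.23 -0.85 16.61]
rot [ 0.0019  0.0002 -0.006 ] d cm after rot [ 1.23 -0.82 16.62]
time: 13.35
position: [0.5973, 0.2521, 0.1815]
tool_rot: [2.012, 2.412, 0.001]
ft_force: [0.2, -0.1, -0.1]
grip_width: 0.997
t 13.35 pos [0.5973 0.2521 0.1815] yaw 100.35 tilt 0.05 F [ 0.2 -0.1 -0.1] w 0.997 q [ 0.29  0.54 -1.01  1.51  0.47  1.35  0.99]
d tool cm now [-0.12  0.04 11.55]
rot [ 0.0009 -0.      0.0025] d cm after rot [-0.12  0.05 11.55]
```

```bash
python3 -m crank '{"dp":[[-0.1,0,2],[0,0,2],[0,0,2],[0,0,2],[0,0,2],[0,0,1.2],[0,0,0.3],[0,0,0]],"delta_rot":[[0,0,0],[0,0,0],[0,0,0],[0,0,0],[0,0,0],[0,0,0],[0,0,0],[0,0,0]]}' 8.7;  python3 go.py .598 .251 .066 100.2; python3 -m crank '{"dp":[[0,0,0],[0,0,0],[0,0,0],[0,0,0],[0,0,0],[0,0,0],[0,0,0],[0,0,0]],"delta_rot":[[0,0,0],[0,0,0],[0,0,0],[0,0,0],[0,0,0],[0,0,0],[0,0,0],[0,0,0]]}' 5.0 25;  python3 go.py .598 .251 .066 100.2
```

```text
time: 14.15
position: [0.5972, 0.2512, 0.066]
tool_rot: [-2.012, -2.413, 0.0]
ft_force: [-0.2, 0.1, 0.1]
grip_width: 1.0
t 14.15 pos [0.5972 0.2512 0.066 ] yaw 100.36 tilt 0.01 F [-0.2  0.1  0.1] w 1.000 q [ 0.25  0.65 -0.94  1.62  0.56  1.17  0.93]
d tool cm now [-0.03  0.08  0.  ]
rot [-0.0001 -0.0001  0.0028] d cm after rot [-0.03  0.08  0.  ]
time: 14.95
position: [0.5972, 0.2515, 0.0663]
tool_rot: [2.012, 2.413, 0.001]
ft_force: [-0.0, 1.0, 2.4]
grip_width: 0.661
t 14.95 pos [0.5972 0.2515 0.0663] yaw 100.37 tilt 0.04 F [-0.   1.   2.4] w 0.661 q [ 0.25  0.65 -0.94  1.62  0.56  1.17  0.93]
d tool cm now [-0.06  0.07  0.03]
rot [ 0.0006 -0.0003  0.003 ] d cm after rot [-0.06  0.07  0.03]
```

```bash
python3 -m crank '{"dp":[[0,0,-1],[0,0,-2],[0,0,-2.5],[0,0,-2.5],[0,0,-2.5],[0,-1.5,-2.5],[0,-2,-1],[0,-2.5,0]],"delta_rot":[[0,0,0.003],[0,0,0],[0,0,0],[0,0,0],[0,0,0],[0,0,0],[0,0,0],[0,0,0]]}';  python3 go.py .5379 -.1209 .20 100.2
```

```text
time: 15.75
position: [0.5383, 0.2408, 0.2077]
tool_rot: [2.015, 2.408, 0.003]
ft_force: [-0.4, 0.8, -2.4]
grip_width: 0.659
t 15.75 pos [0.5383 0.2408 0.2077] yaw 100.15 tilt 0.14 F [-0.4  0.8 -2.4] w 0.659 q [ 0.41  0.4  -1.09  1.63  0.36  1.33  1.01]
d tool cm now [-35.59  -6.42   0.74]
rot [ 0.0024 -0.0005 -0.0008] d cm after rot [-35.59  -6.45   0.77]
```

```bash
python3 -m crank '{"dp":[[-2,-2.2,0],[-3,-2.2,0],[-3.5,-2,0],[-4,0,0],[-4,0,0],[-4,0,0],[-4,0,0],[-3.5,0,0]],"delta_rot":[[0,0,0],[0,0,0],[0,0,0],[0,0,0],[0,0,0],[0,0,0],[0,0,0],[0,0,0]]}';  python3 go.py .5379 -.1209 .20 100.2
```

```text
time: 16.55
position: [0.5241, -0.0491, 0.206]
tool_rot: [2.017, 2.408, -0.003]
ft_force: [0.6, 0.2, -2.5]
grip_width: 0.662
t 16.55 pos [ 0.5241 -0.0491  0.206 ] yaw 100.09 tilt 0.10 F [ 0.6  0.2 -2.5] w 0.662 q [ 1.01  0.2  -1.07  1.78  0.18  1.27  1.65]
d tool cm now [-7.31  0.11  0.61]
rot [-0.001   0.0015 -0.0019] d cm after rot [-7.31  0.09  0.6 ]
```

```bash
python3 -m crank '{"dp":[[-2.5,0.05,0],[-2,0.05,0],[-1.5,0,0],[-0.6,0,0],[0,0,0],[0,0,0],[0,0,0],[0,0,0]],"delta_rot":[[0,0,-0.002],[0,0,0],[0,0,0],[0,0,0],[0,0,0],[0,0,0],[0,0,0],[0,0,0]]}';  python3 go.py .5379 -.1209 .135 100.2
python3 - <<'E'
from h import *
s=ctrl.get_image("scene"); save("s7",s,(150,60,200,190),4); t=ctrl.get_image("top"); save("t7",t)
E
```

```text
time: 17.35
position: [0.5373, -0.1101, 0.2061]
tool_rot: [2.011, 2.414, -0.0]
ft_force: [0.1, 0.1, -1.7]
grip_width: 0.661
t 17.35 pos [ 0.5373 -0.1101  0.2061] yaw 100.41 tilt 0.02 F [ 0.1  0.1 -1.7] w 0.661 q [ 1.05  0.26 -1.02  1.73  0.23  1.29  1.73]
d tool cm now [-1.07 -0.14  7.11]
rot [0.     0.0003 0.0036] d cm after rot [-1.08 -0.13  7.11]
```

View pics/s7.png

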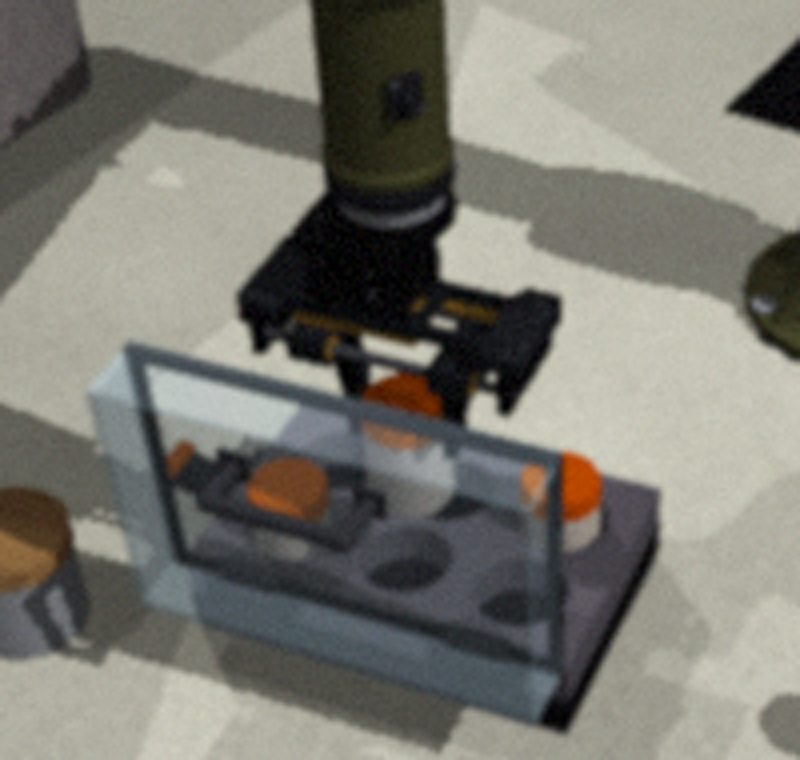

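View pics/t7.png

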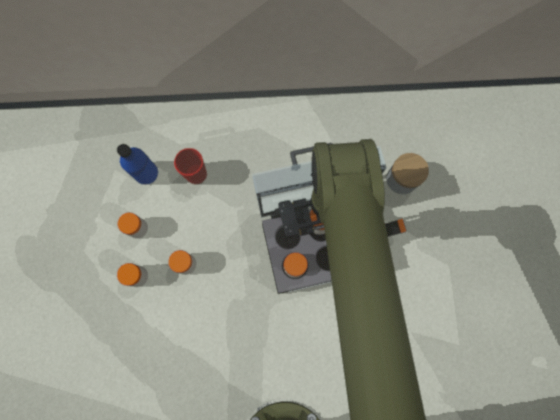

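```bash
python3 -m crank '{"dp":[[-0.5,-0.1,0],[-0.5,-0.1,0],[-0.07,0,1],[0,0,1.5],[0,0,1.5],[0,0,1.5],[0,0,0.5],[0,0,0]],"delta_rot":[[0,0,0.003],[0,0,0],[0,0,0],[0,0,0],[0,0,0],[0,0,0],[0,0,0],[0,0,0]]}';  python3 go.py .5372 -.121 .099 100.2
```

```text
time: 18.25
position: [0.5364, -0.1217, 0.1445]
tool_rot: [-2.014, -2.408, 0.001]
ft_force: [0.0, -0.2, -2.0]
grip_width: 0.66
t 18.25 pos [ 0.5364 -0.1217  0.1445] yaw 100.16 tilt 0.14 F [ 0.  -0.2 -2. ] w 0.660 q [ 1.03  0.33 -0.99  1.79  0.29  1.18  1.7 ]
d tool cm now [0.05 0.1  4.55]
rot [-0.0019 -0.0015 -0.0006] d cm after rot [0.05 0.09 4.55]
```

```bash
python3 -m crank '{"dp":[[0.05,0.1,0],[0,0,0],[0,0,0.8],[0,0,0.8],[0,0,0.8],[0,0,0.8],[0,0,0],[0,0,0]],"delta_rot":[[0,0,0],[0,0,0],[0,0,0],[0,0,0],[0,0,0],[0,0,0],[0,0,0],[0,0,0]]}';  python3 go.py .5372 -.121 .098 100.2
```

```text
time: 19.05
position: [0.538, -0.1213, 0.1136]
tool_rot: [-2.016, -2.409, 0.0]
ft_force: [0.1, -0.1, -3.1]
grip_width: 0.666
t 19.05 pos [ 0.538  -0.1213  0.1136] yaw 100.14 tilt 0.03 F [ 0.1 -0.1 -3.1] w 0.666 q [ 1.    0.36 -0.97  1.82  0.33  1.13  1.67]
d tool cm now [ 0.04 -0.07  1.56]
rot [-0.0004 -0.0004 -0.001 ] d cm after rot [ 0.04 -0.07  1.56]
```

```bash
python3 -m crank '{"dp":[[0,0,0.4],[0,0,0.4],[0,0,0.4],[0,0,0.3],[0,0,0.2],[0,0,0],[0,0,0],[0,0,0]],"delta_rot":[[0,0,0],[0,0,0],[0,0,0],[0,0,0],[0,0,0],[0,0,0],[0,0,0],[0,0,0]]}';  python3 go.py .5372 -.121 .0965 100.2
```

```text
time: 19.85
position: [0.5383, -0.1214, 0.0971]
tool_rot: [2.016, 2.409, 0.0]
ft_force: [0.2, 0.9, -2.3]
grip_width: 0.66
t 19.85 pos [ 0.5383 -0.1214  0.0971] yaw 100.13 tilt 0.02 F [ 0.2  0.9 -2.3] w 0.660 q [ 0.99  0.39 -0.96  1.84  0.35  1.1   1.65]
d tool cm now [ 0.06 -0.1   0.06]
rot [ 0.0003  0.0002 -0.0012] d cm after rot [ 0.06 -0.1   0.06]
```

Just above or on the floor. I'll lower slightly, release to 7 cm, then rise.

```bash
python3 -m crank '{"dp":[[0,0,0.1],[0,0,0.05],[0,0,0],[0,0,0],[0,0,0],[0,0,0],[0,0,0],[0,0,0]],"delta_rot":[[0,0,0],[0,0,0],[0,0,0],[0,0,0],[0,0,0],[0,0,0],[0,0,0],[0,0,0]]}';  python3 go.py .5372 -.121 .0965 100.2;  python3 -m crank '{"dp":[[0,0,0],[0,0,0],[0,0,0],[0,0,0],[0,0,-1],[0,0,-1.5],[0,0,-2],[0,0,-2]],"delta_rot":[[0,0,0],[0,0,0],[0,0,0],[0,0,0],[0,0,0],[0,0,0],[0,0,0],[0,0,0]]}' 7.0; python3 go.py .470 .241 .22 100.2
```

```text
time: 20.65
position: [0.5384, -0.1214, 0.0962]
tool_rot: [2.016, 2.408, -0.0]
ft_force: [-2.8, -0.3, 5.1]
grip_width: 0.658
t 20.65 pos [ 0.5384 -0.1214  0.0962] yaw 100.14 tilt 0.05 F [-2.8 -0.3  5.1] w 0.658 q [ 0.99  0.39 -0.96  1.84  0.35  1.1   1.65]
d tool cm now [ 0.06 -0.11 -0.03]
rot [ 0.0004  0.0007 -0.0011] d cm after rot [ 0.06 -0.11 -0.03]
time: 21.45
position: [0.5385, -0.1213, 0.1624]
tool_rot: [2.016, 2.408, 0.001]
ft_force: [-0.2, 0.3, 0.4]
grip_width: 0.803
t 21.45 pos [ 0.5385 -0.1213  0.1624] yaw 100.15 tilt 0.06 F [-0.2  0.3  0.4] w 0.803 q [ 1.04  0.31 -1.    1.77  0.28  1.21  1.71]
d tool cm now [36.86 -0.35 -5.78]
rot [ 0.0009  0.0005 -0.0009] d cm after rot [36.87 -0.32 -5.76]
```

```bash
python3 -m crank '{"dp":[[0,0,-2.5],[0,0,-2],[3,0,-1],[4,0,0],[4.4,0,0],[4.4,0,0],[4.4,0,0],[4.4,0,0]],"delta_rot":[[0,0,0],[0,0,0],[0,0,0],[0,0,0],[0,0,0],[0,0,0],[0,0,0],[0,0,0]]}' 8.7
python3 - <<'E'
from h import *
s=ctrl.get_image("scene"); save("s8",s); t=ctrl.get_image("top"); save("t8",t)
for b in blobs(t,amin=100): print(b,plane("top",b[0],.08).round(4))
E
python3 go.py .470 .241 .20 100.2
```

```text
time: 22.25
position: [0.4946, 0.1226, 0.2169]
tool_rot: [2.015, 2.407, 0.001]
ft_force: [0.7, -0.5, 0.7]
grip_width: 0.998
((np.float64(355.9), np.float64(217.8)), 409, (345, 207, 23, 22)) [ 0.5591 -0.213   0.08  ]
((np.float64(128.9), np.float64(223.2)), 365, (118, 213, 23, 21)) [0.5744 0.3707 0.08  ]
((np.float64(321.8), np.float64(224.6)), 391, (311, 214, 22, 22)) [ 0.5457 -0.1241  0.08  ]
((np.float64(295.1), np.float64(264.0)), 418, (283, 253, 24, 23)) [ 0.4484 -0.0497  0.08  ]
((np.float64(128.7), np.float64(274.0)), 397, (118, 264, 23, 21)) [0.4444 0.3684 0.08  ]
t 22.35 pos [0.493  0.1289 0.2174] yaw 100.79 tilt 0.18 F [-0.2  0.4  0.3] w 0.997 q [ 0.81  0.15 -1.19  1.8   0.15  1.28  1.34]
d tool cm now [11.44 -0.17  1.76]
rot [ 0.0026 -0.0016  0.0104] d cm after rot [11.44 -0.28  1.74]
```

View pics/t8.png

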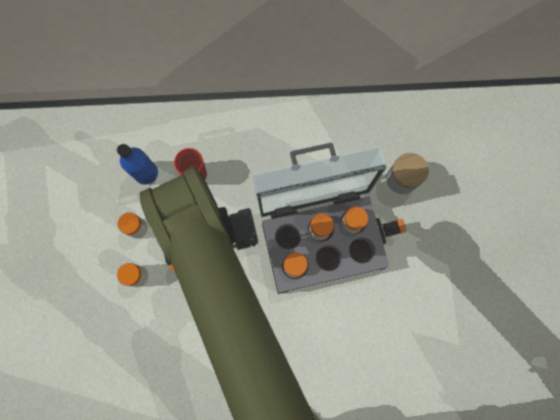

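The jar is seated in the back-middle well. Now jar C.

```bash
python3 -m crank '{"dp":[[3,-0.05,0.5],[3,-0.05,0.5],[3,-0.05,0.5],[2.3,0,0.5],[0,0,0],[0,0,0],[0,0,0],[0,0,0]],"delta_rot":[[0,0,0.005],[0,0,0.005],[0,0,0],[0,0,0],[0,0,0],[0,0,0],[0,0,0],[0,0,0]]}' 8.7; python3 go.py .470 .241 .066 100.2
```

```text
time: 23.15
position: [0.475, 0.2304, 0.1958]
tool_rot: [2.031, 2.395, -0.0]
ft_force: [-0.3, -0.8, 0.6]
grip_width: 0.998
t 23.15 pos [0.475  0.2304 0.1958] yaw 99.42 tilt 0.06 F [-0.3 -0.8  0.6] w 0.998 q [ 0.55  0.26 -1.19  1.78  0.25  1.27  1.03]
d tool cm now [ 1.14 -0.32 12.98]
rot [ 0.0006  0.0009 -0.0137] d cm after rot [ 1.13 -0.3  12.98]
```

```bash
python3 -m crank '{"dp":[[0.6,-0.15,0],[0.54,-0.15,0],[0,0,2],[0,0,2.5],[0,0,2.5],[0,0,1],[0,0,0],[0,0,0]],"delta_rot":[[0,0,-0.013],[0,0,0],[0,0,0],[0,0,0],[0,0,0],[0,0,0],[0,0,0],[0,0,0]]}' 8.7; python3 go.py .470 .241 .066 100.2
```

```text
time: 23.95
position: [0.4696, 0.2432, 0.1163]
tool_rot: [2.012, 2.412, 0.002]
ft_force: [0.6, 0.3, -0.2]
grip_width: 1.001
t 23.95 pos [0.4696 0.2432 0.1163] yaw 100.33 tilt 0.06 F [ 0.6  0.3 -0.2] w 1.001 q [ 0.45  0.36 -1.13  1.87  0.36  1.13  0.94]
d tool cm now [-0.23 -0.    5.03]
rot [ 0.0009 -0.0006  0.0022] d cm after rot [-0.23  0.    5.03]
```

```bash
python3 -m crank '{"dp":[[-0.2,0,1],[0,0,1.5],[0,0,1.5],[0,0,0.8],[0,0,0.2],[0,0,0],[0,0,0],[0,0,0]],"delta_rot":[[0,0,0],[0,0,0],[0,0,0],[0,0,0],[0,0,0],[0,0,0],[0,0,0],[0,0,0]]}' 8.7; python3 go.py .470 .241 .066 100.2; python3 -m crank '{"dp":[[0,0,0],[0,0,0],[0,0,0],[0,0,0],[0,0,0],[0,0,0],[0,0,0],[0,0,0]],"delta_rot":[[0,0,0],[0,0,0],[0,0,0],[0,0,0],[0,0,0],[0,0,0],[0,0,0],[0,0,0]]}' 5.0 25;  python3 go.py .470 .241 .066 100.2
```

```text
time: 24.75
position: [0.47, 0.2409, 0.0659]
tool_rot: [2.013, 2.412, 0.001]
ft_force: [-0.5, 0.1, -0.2]
grip_width: 1.001
t 24.75 pos [0.47   0.2409 0.0659] yaw 100.31 tilt 0.06 F [-0.5  0.1 -0.2] w 1.001 q [ 0.39  0.43 -1.07  1.92  0.44  1.05  0.89]
d tool cm now [ 0.01  0.01 -0.01]
rot [ 0.001  -0.0001  0.0019] d cm after rot [ 0.01  0.01 -0.01]
time: 25.55
position: [0.4696, 0.2412, 0.0656]
tool_rot: [-2.012, -2.412, -0.001]
ft_force: [-0.7, 2.8, 0.6]
grip_width: 0.657
t 25.55 pos [0.4696 0.2412 0.0656] yaw 100.32 tilt 0.06 F [-0.7  2.8  0.6] w 0.657 q [ 0.39  0.43 -1.07  1.92  0.44  1.05  0.89]
d tool cm now [-0.03  0.03 -0.04]
rot [ 0.0005 -0.0009  0.0021] d cm after rot [-0.03  0.03 -0.04]
```

```bash
python3 -m crank '{"dp":[[0,0,-1],[0,0,-2],[0,0,-2.5],[0,0,-2.5],[-1,0,-2.5],[-2,0,-2.5],[-3,0,-1],[-4,0,0]],"delta_rot":[[0,0,0.002],[0,0,0],[0,0,0],[0,0,0],[0,0,0],[0,0,0],[0,0,0],[0,0,0]]}';  python3 go.py .4767 -.2213 .20 100.2
```

```text
time: 26.35
position: [0.4875, 0.1428, 0.2074]
tool_rot: [2.01, 2.412, 0.002]
ft_force: [0.3, -0.3, -1.8]
grip_width: 0.662
t 26.35 pos [0.4875 0.1428 0.2074] yaw 100.39 tilt 0.15 F [ 0.3 -0.3 -1.8] w 0.662 q [ 0.79  0.17 -1.21  1.82  0.17  1.27  1.29]
d tool cm now [-35.62  -7.63   0.75]
rot [0.0025 0.001  0.0034] d cm after rot [-35.65  -7.51   0.74]
```

```bash
python3 -m crank '{"dp":[[-4,-0.8,0],[-4,-0.9,0],[-4,-0.9,0],[-4,-0.9,0],[-4,-0.9,0],[-4,-0.9,0],[-3.5,-0.9,0],[-2.5,-0.6,0]],"delta_rot":[[0,0,0],[0,0,0],[0,0,0],[0,0,0],[0,0,0],[0,0,0],[0,0,0],[0,0,0]]}';  python3 go.py .4767 -.2213 .20 100.2;python3 -m crank '{"dp":[[-2,-0.3,0],[-1.5,-0.3,0],[-0.5,0,0],[0,0,0],[0,0,0],[0,0,0],[0,0,0],[0,0,0]],"delta_rot":[[0,0,0],[0,0,0],[0,0,0],[0,0,0],[0,0,0],[0,0,0],[0,0,0],[0,0,0]]}';  python3 go.py .4767 -.2213 .20 100.2
```

```text
time: 27.15
position: [0.4717, -0.1686, 0.2053]
tool_rot: [-2.019, -2.406, 0.004]
ft_force: [-0.1, 0.1, -2.6]
grip_width: 0.66
t 27.15 pos [ 0.4717 -0.1686  0.2053] yaw 99.99 tilt 0.15 F [-0.1  0.1 -2.6] w 0.660 q [ 1.25  0.1  -1.    1.83  0.09  1.26  1.97]
d tool cm now [-5.28 -0.42  0.54]
rot [-0.0024  0.001  -0.0037] d cm after rot [-5.28 -0.44  0.53]
time: 27.95
position: [0.4747, -0.205, 0.2055]
tool_rot: [2.014, 2.411, -0.0]
ft_force: [0.5, 0.3, -2.7]
grip_width: 0.658
t 27.95 pos [ 0.4747 -0.205   0.2055] yaw 100.24 tilt 0.02 F [ 0.5  0.3 -2.7] w 0.658 q [ 1.26  0.14 -0.97  1.8   0.13  1.26  2.01]
d tool cm now [-1.64 -0.09  0.56]
rot [-0.0001  0.0004  0.0008] d cm after rot [-1.64 -0.09  0.55]
```

```bash
python3 -m crank '{"dp":[[-0.8,-0.05,0],[-0.8,-0.04,0],[0,0,1],[0,0,1.5],[0,0,1.5],[0,0,1.5],[0,0,0.8],[0,0,0]],"delta_rot":[[0,0,0],[0,0,0],[0,0,0],[0,0,0],[0,0,0],[0,0,0],[0,0,0],[0,0,0]]}';  python3 go.py .4767 -.2213 .0965 100.2
```

```text
time: 28.75
position: [0.4755, -0.2208, 0.1407]
tool_rot: [-2.013, -2.408, 0.0]
ft_force: [-0.8, -0.1, -2.2]
grip_width: 0.668
t 28.75 pos [ 0.4755 -0.2208  0.1407] yaw 100.22 tilt 0.18 F [-0.8 -0.1 -2.2] w 0.668 q [ 1.23  0.24 -0.94  1.86  0.21  1.15  1.96]
d tool cm now [-0.08  0.11  4.42]
rot [-0.0021 -0.0023  0.0004] d cm after rot [-0.07  0.1   4.42]
```

```bash
python3 -m crank '{"dp":[[-0.05,0.08,0],[0,0,0],[0,0,0.8],[0,0,0.8],[0,0,0.8],[0,0,0.4],[0,0,0],[0,0,0]],"delta_rot":[[0,0,0],[0,0,0],[0,0,0],[0,0,0],[0,0,0],[0,0,0],[0,0,0],[0,0,0]]}';  python3 go.py .4767 -.2213 .0965 100.2
```

```text
time: 29.55
position: [0.4775, -0.2217, 0.1144]
tool_rot: [-2.015, -2.41, -0.0]
ft_force: [0.6, 1.3, -2.4]
grip_width: 0.658
t 29.55 pos [ 0.4775 -0.2217  0.1144] yaw 100.20 tilt 0.01 F [ 0.6  1.3 -2.4] w 0.658 q [ 1.21  0.28 -0.93  1.88  0.25  1.1   1.93]
d tool cm now [ 0.06 -0.07  1.79]
rot [ 0.     -0.0002 -0.    ] d cm after rot [ 0.06 -0.07  1.79]
```

```bash
python3 -m crank '{"dp":[[0.05,-0.05,0.4],[0,0,0.4],[0,0,0.4],[0,0,0.4],[0,0,0.3],[0,0,0.1],[0,0,0],[0,0,0]],"delta_rot":[[0,0,0],[0,0,0],[0,0,0],[0,0,0],[0,0,0],[0,0,0],[0,0,0],[0,0,0]]}';  python3 go.py .4767 -.2213 .0957 100.2
```

```text
time: 30.35
position: [0.4768, -0.2213, 0.0955]
tool_rot: [-2.015, -2.41, 0.002]
ft_force: [-3.7, 0.7, 7.5]
grip_width: 0.658
t 30.35 pos [ 0.4768 -0.2213  0.0955] yaw 100.20 tilt 0.07 F [-3.7  0.7  7.5] w 0.658 q [ 1.2   0.31 -0.92  1.9   0.28  1.07  1.91]
d tool cm now [ 0.   -0.01 -0.02]
rot [-0.0012  0.0004 -0.0001] d cm after rot [ 0.   -0.01 -0.02]
```

On the floor (7.5 N). Release and rise.

```bash
python3 -m crank '{"dp":[[0,0,0],[0,0,0],[0,0,0],[0,0,0],[0,0,-1],[0,0,-1.5],[0,0,-2],[0,0,-2]],"delta_rot":[[0,0,0],[0,0,0],[0,0,0],[0,0,0],[0,0,0],[0,0,0],[0,0,0],[0,0,0]]}' 7.0; python3 -m crank '{"dp":[[0,0,-2.5],[0,0,-2],[2,0,-1],[4,0,0],[4,0.2,0],[4,0.3,0],[4,0.4,0],[4,0.4,0]],"delta_rot":[[0,0,0],[0,0,0],[0,0,0],[0,0,0],[0,0,0],[0,0,0],[0,0,0],[0,0,0]]}' 8.7; python3 go.py .4444 .3687 .20 100.2
```

```text
time: 31.15
position: [0.4772, -0.2213, 0.1614]
tool_rot: [2.014, 2.409, 0.0]
ft_force: [0.6, -0.8, 0.2]
grip_width: 0.804
time: 31.95
position: [0.4508, -0.0006, 0.2155]
tool_rot: [2.013, 2.409, -0.001]
ft_force: [0.5, 0.8, 0.3]
grip_width: 1.002
t 31.95 pos [ 0.4508 -0.0006  0.2155] yaw 100.22 tilt 0.14 F [0.5 0.8 0.3] w 1.002 q [ 1.17 -0.13 -1.13  1.93 -0.12  1.27  1.83]
d tool cm now [36.46  5.92  1.47]
rot [0.001  0.0022 0.0004] d cm after rot [36.46  5.91  1.55]
```

```bash
python3 -m crank '{"dp":[[3,1.2,0],[3,1.2,0],[3.5,1.2,0],[4,0.8,0],[4,0.5,0],[4,0.4,0],[4,0.3,0],[4,0,0]],"delta_rot":[[0,0,0],[0,0,0],[0,0,0],[0,0,0],[0,0,0],[0,0,0],[0,0,0],[0,0,0]]}' 8.7
python3 - <<'E'
from h import *
s=ctrl.get_image("scene"); save("s9",s); t=ctrl.get_image("top"); save("t9",t)
for b in blobs(t,amin=100): print(b,plane("top",b[0],.08).round(4))
for b in blobs(s,amin=100): print(b,plane("scene",b[0],.08).round(4))
E
python3 go.py .4444 .3687 .20 100.2
```

```text
time: 32.75
position: [0.454, 0.2993, 0.2155]
tool_rot: [2.016, 2.409, 0.002]
ft_force: [-0.0, -0.2, 0.9]
grip_width: 0.996
((np.float64(356.0), np.float64(217.9)), 413, (345, 207, 23, 23)) [ 0.5588 -0.2133  0.08  ]
((np.float64(128.8), np.float64(223.1)), 369, (118, 213, 23, 21)) [0.5747 0.3709 0.08  ]
((np.float64(321.5), np.float64(227.1)), 411, (310, 216, 24, 23)) [ 0.5393 -0.1229  0.08  ]
((np.float64(363.7), np.float64(247.4)), 404, (353, 237, 23, 22)) [ 0.4816 -0.226   0.08  ]
((np.float64(295.3), np.float64(263.8)), 399, (284, 253, 23, 22)) [ 0.4489 -0.0503  0.08  ]
((np.float64(147.5), np.float64(23.1)), 254, (139, 9, 17, 28)) [-0.1629 -1.2026  0.08  ]
((np.float64(222.2), np.float64(181.7)), 230, (212, 175, 20, 15)) [ 0.5324 -0.2256  0.08  ]
((np.float64(252.6), np.float64(189.8)), 237, (242, 182, 20, 17)) [ 0.5141 -0.1308  0.08  ]
((np.float64(433.9), np.float64(248.6)), 359, (422, 239, 24, 21)) [0.4522 0.3743 0.08  ]
((np.float64(416.2), np.float64(286.6)), 432, (403, 275, 26, 25)) [0.5829 0.3766 0.08  ]
t 32.85 pos [0.4497 0.3057 0.2163] yaw 100.89 tilt 0.31 F [-0.7  0.5  0.2] w 1.001 q [ 0.43  0.33 -1.26  1.72  0.32  1.32  0.87]
d tool cm now [6.27 0.67 1.66]
rot [ 0.0008 -0.0053  0.012 ] d cm after rot [6.29 0.59 1.63]
```

View pics/t9.png

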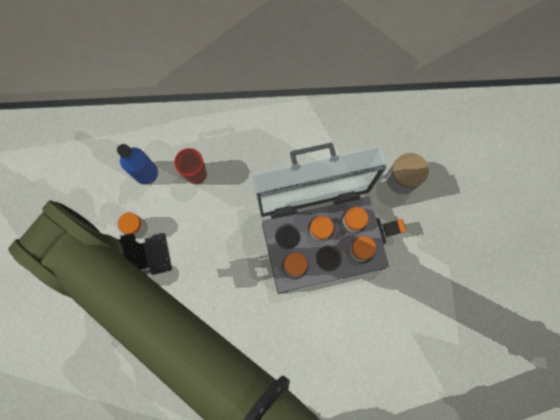

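```bash
python3 -m crank '{"dp":[[2.5,0.3,0.5],[2.5,0.3,0.5],[1.3,0,0.5],[0,0,0],[0,0,0],[0,0,0],[0,0,0],[0,0,0]],"delta_rot":[[0,0,0.005],[0,0,0.005],[0,0,0],[0,0,0],[0,0,0],[0,0,0],[0,0,0],[0,0,0]]}' 8.7; python3 go.py .4444 .3687 .066 100.2
```

```text
time: 33.65
position: [0.4493, 0.3599, 0.1997]
tool_rot: [2.029, 2.398, 0.0]
ft_force: [0.6, -0.7, 0.3]
grip_width: 1.001
t 33.65 pos [0.4493 0.3599 0.1997] yaw 99.53 tilt 0.04 F [ 0.6 -0.7  0.3] w 1.001 q [ 0.24  0.42 -1.19  1.67  0.4   1.33  0.71]
d tool cm now [ 0.96 -0.34 13.37]
rot [ 0.0005  0.0006 -0.0118] d cm after rot [ 0.96 -0.32 13.37]
```

```bash
python3 -m crank '{"dp":[[0.5,-0.15,0],[0.4,-0.15,0],[0,0,2],[0,0,2.5],[0,0,2.5],[0,0,1],[0,0,0],[0,0,0]],"delta_rot":[[0,0,-0.01],[0,0,0],[0,0,0],[0,0,0],[0,0,0],[0,0,0],[0,0,0],[0,0,0]]}' 8.7; python3 go.py .4444 .3687 .066 100.2
```

```text
time: 34.45
position: [0.4443, 0.3699, 0.1203]
tool_rot: [-2.015, -2.41, -0.002]
ft_force: [0.1, 0.5, -0.0]
grip_width: 0.997
t 34.45 pos [0.4443 0.3699 0.1203] yaw 100.21 tilt 0.06 F [ 0.1  0.5 -0. ] w 0.997 q [ 0.16  0.5  -1.13  1.75  0.49  1.2   0.65]
d tool cm now [-0.12 -0.01  5.43]
rot [ 0.0007 -0.0008  0.0002] d cm after rot [-0.12 -0.01  5.43]
```

```bash
python3 -m crank '{"dp":[[-0.1,0,1],[0,0,1.5],[0,0,1.5],[0,0,1],[0,0,0.4],[0,0,0],[0,0,0],[0,0,0]],"delta_rot":[[0,0,0],[0,0,0],[0,0,0],[0,0,0],[0,0,0],[0,0,0],[0,0,0],[0,0,0]]}' 8.7; python3 go.py .4444 .3687 .066 100.2; python3 -m crank '{"dp":[[0,0,0],[0,0,0],[0,0,0],[0,0,0],[0,0,0],[0,0,0],[0,0,0],[0,0,0]],"delta_rot":[[0,0,0],[0,0,0],[0,0,0],[0,0,0],[0,0,0],[0,0,0],[0,0,0],[0,0,0]]}' 5.0 25;  python3 go.py .4444 .3687 .066 100.2
```

```text
time: 35.25
position: [0.4446, 0.3685, 0.066]
tool_rot: [2.015, 2.41, 0.002]
ft_force: [-0.9, -0.1, -0.4]
grip_width: 1.0
t 35.25 pos [0.4446 0.3685 0.066 ] yaw 100.19 tilt 0.06 F [-0.9 -0.1 -0.4] w 1.000 q [ 0.12  0.56 -1.07  1.8   0.55  1.12  0.61]
d tool cm now [ 0.02 -0.02 -0.  ]
rot [ 0.0009 -0.0004 -0.0001] d cm after rot [ 0.02 -0.02 -0.  ]
time: 36.05
position: [0.4443, 0.3691, 0.0659]
tool_rot: [-2.014, -2.41, -0.002]
ft_force: [-0.1, 4.2, 2.6]
grip_width: 0.663
t 36.05 pos [0.4443 0.3691 0.0659] yaw 100.22 tilt 0.10 F [-0.1  4.2  2.6] w 0.663 q [ 0.12  0.56 -1.07  1.8   0.55  1.12  0.61]
d tool cm now [-0.05  0.   -0.01]
rot [ 0.0007 -0.0015  0.0003] d cm after rot [-0.05  0.   -0.01]
```

```bash
python3 -m crank '{"dp":[[0,0,-1],[0,0,-2],[0,0,-2.5],[0,0,-2.5],[-1,0.2,-2.5],[-2,0.5,-2.5],[-3,0.5,-1],[-4,0.5,0]],"delta_rot":[[0,0,0],[0,0,0],[0,0,0],[0,0,0],[0,0,0],[0,0,0],[0,0,0],[0,0,0]]}';  python3 go.py .4611 -.1347 .20 100.2; python3 -m crank '{"dp":[[-4.3,0.3,0],[-4.4,0,0],[-4.4,0,0],[-4.4,0,0],[-4.4,-0.3,0],[-4.4,-0.5,0],[-4.4,-0.5,0],[-4,-0.5,0]],"delta_rot":[[0,0,0],[0,0,0],[0,0,0],[0,0,0],[0,0,0],[0,0,0],[0,0,0],[0,0,0]]}';  python3 go.py .4611 -.1347 .20 100.2
```

```text
time: 36.85
position: [0.4786, 0.2726, 0.207]
tool_rot: [2.011, 2.412, 0.001]
ft_force: [1.0, 0.0, -3.7]
grip_width: 0.66
t 36.85 pos [0.4786 0.2726 0.207 ] yaw 100.34 tilt 0.08 F [ 1.   0.  -3.7] w 0.660 q [ 0.47  0.36 -1.24  1.72  0.35  1.32  0.92]
d tool cm now [-39.76  -9.04   0.72]
rot [0.0011 0.0008 0.0025] d cm after rot [-39.78  -8.93   0.7 ]
time: 37.65
position: [0.5237, -0.0752, 0.205]
tool_rot: [-2.018, -2.407, 0.006]
ft_force: [0.8, -0.1, -2.3]
grip_width: 0.661
t 37.65 pos [ 0.5237 -0.0752  0.205 ] yaw 100.06 tilt 0.23 F [ 0.8 -0.1 -2.3] w 0.661 q [ 1.17  0.28 -1.23  1.77  0.27  1.29  1.62]
d tool cm now [-4.77 -7.2   0.53]
rot [-0.0036  0.0018 -0.0025] d cm after rot [-4.75 -7.21  0.5 ]
```

```bash
python3 -m crank '{"dp":[[-0.8,-1.4,0],[-0.8,-1.4,0],[-0.8,-1.4,0],[-0.6,-1.4,0],[-0.3,-1,0],[-0.2,-0.6,0],[0,0,0],[0,0,0]],"delta_rot":[[0,0,0],[0,0,0],[0,0,0],[0,0,0],[0,0,0],[0,0,0],[0,0,0],[0,0,0]]}';  python3 go.py .4611 -.1347 .20 100.2
```

```text
time: 38.45
position: [0.4599, -0.1191, 0.2052]
tool_rot: [-2.016, -2.408, 0.003]
ft_force: [0.0, 0.0, -2.5]
grip_width: 0.659
t 38.45 pos [ 0.4599 -0.1191  0.2052] yaw 100.13 tilt 0.11 F [ 0.   0.  -2.5] w 0.659 q [ 1.49  0.02 -1.29  1.89  0.03  1.25  1.94]
d tool cm now [-1.56 -0.16  0.52]
rot [-0.0018  0.0007 -0.0013] d cm after rot [-1.56 -0.16  0.52]
```

```bash
python3 -m crank '{"dp":[[-0.8,-0.1,0],[-0.75,-0.05,0],[0,0,1],[0,0,1.5],[0,0,1.5],[0,0,1.5],[0,0,0.8],[0,0,0]],"delta_rot":[[0,0,0],[0,0,0],[0,0,0],[0,0,0],[0,0,0],[0,0,0],[0,0,0],[0,0,0]]}';  python3 go.py .4611 -.1347 .0965 100.2
```

```text
time: 39.25
position: [0.4611, -0.1335, 0.1409]
tool_rot: [-2.012, -2.408, -0.001]
ft_force: [-0.2, 0.5, -3.0]
grip_width: 0.662
t 39.25 pos [ 0.4611 -0.1335  0.1409] yaw 100.23 tilt 0.20 F [-0.2  0.5 -3. ] w 0.662 q [ 1.4   0.19 -1.25  1.95  0.19  1.14  1.82]
d tool cm now [-0.14 -0.01  4.44]
rot [-0.0017 -0.003   0.0006] d cm after rot [-0.12 -0.02  4.44]
```

```bash
python3 -m crank '{"dp":[[-0.06,0,0],[0,0,0],[0,0,0.8],[0,0,0.8],[0,0,0.8],[0,0,0.4],[0,0,0],[0,0,0]],"delta_rot":[[0,0,0],[0,0,0],[0,0,0],[0,0,0],[0,0,0],[0,0,0],[0,0,0],[0,0,0]]}';  python3 go.py .4611 -.1347 .0965 100.2
```

```text
time: 40.05
position: [0.4622, -0.1346, 0.1144]
tool_rot: [-2.015, -2.41, -0.0]
ft_force: [0.3, -0.7, -2.9]
grip_width: 0.661
t 40.05 pos [ 0.4622 -0.1346  0.1144] yaw 100.21 tilt 0.02 F [ 0.3 -0.7 -2.9] w 0.661 q [ 1.35  0.24 -1.21  1.98  0.25  1.09  1.78]
d tool cm now [ 0.01 -0.11  1.79]
rot [ 0.0001 -0.0003  0.0001] d cm after rot [ 0.01 -0.11  1.79]
```

```bash
python3 -m crank '{"dp":[[0,-0.1,0.4],[0,0,0.4],[0,0,0.4],[0,0,0.4],[0,0,0.25],[0,0,0.05],[0,0,0],[0,0,0]],"delta_rot":[[0,0,0],[0,0,0],[0,0,0],[0,0,0],[0,0,0],[0,0,0],[0,0,0],[0,0,0]]}';  python3 go.py .4611 -.1347 .0957 100.2
```

```text
time: 40.85
position: [0.4612, -0.1348, 0.0958]
tool_rot: [-2.015, -2.41, 0.001]
ft_force: [-3.9, 0.5, 5.3]
grip_width: 0.662
t 40.85 pos [ 0.4612 -0.1348  0.0958] yaw 100.20 tilt 0.03 F [-3.9  0.5  5.3] w 0.662 q [ 1.32  0.27 -1.19  2.    0.29  1.06  1.75]
d tool cm now [ 0.01 -0.    0.01]
rot [-0.0005  0.0001 -0.0001] d cm after rot [ 0.01 -0.    0.01]
```

```bash
python3 -m crank '{"dp":[[0,0,0],[0,0,0],[0,0,0],[0,0,0],[0,0,-1],[0,0,-1.5],[0,0,-2],[0,0,-2]],"delta_rot":[[0,0,0],[0,0,0],[0,0,0],[0,0,0],[0,0,0],[0,0,0],[0,0,0],[0,0,0]]}' 6.9; python3 -m crank '{"dp":[[0,0,-2.5],[0,0.5,-2],[2,1,-1],[3.5,1,0],[3.7,1,0],[3.7,1,0],[3.7,1,0],[3.7,1,0]],"delta_rot":[[0,0,0],[0,0,0],[0,0,0],[0,0,0],[0,0,0],[0,0,0],[0,0,0],[0,0,0]]}' 8.7; python3 go.py .5745 .371 .20 100.2
```

```text
time: 41.65
position: [0.4612, -0.1346, 0.1616]
tool_rot: [2.015, 2.411, 0.0]
ft_force: [0.1, 0.3, 0.4]
grip_width: 0.794
time: 42.45
position: [0.4894, 0.0777, 0.2163]
tool_rot: [2.015, 2.408, -0.001]
ft_force: [0.1, -0.7, 1.0]
grip_width: 0.999
t 42.45 pos [0.4894 0.0777 0.2163] yaw 100.16 tilt 0.13 F [ 0.1 -0.7  1. ] w 0.999 q [ 1.06  0.14 -1.33  1.83  0.14  1.28  1.43]
d tool cm now [27.37 13.55  1.59]
rot [ 0.0011  0.0019 -0.0008] d cm after rot [27.36 13.57  1.63]
```

```bash
python3 -m crank '{"dp":[[2.5,0.6,0],[2.5,1,0],[2.5,1.5,0],[2.5,1.5,0],[2.5,1.5,0],[2.5,1.5,0],[2.5,1.5,0],[2.5,1.5,0]],"delta_rot":[[0,0,0],[0,0,0],[0,0,0],[0,0,0],[0,0,0],[0,0,0],[0,0,0],[0,0,0]]}' 8.7
python3 - <<'E'
from h import *
s=ctrl.get_image("scene"); save("s10",s); t=ctrl.get_image("top"); save("t10",t)
for b in blobs(t,amin=100): print(b,plane("top",b[0],.08).round(4))
for b in blobs(s,amin=200): print(b,plane("scene",b[0],.08).round(4))
E
python3 go.py .5745 .371 .20 100.2
```

```text
time: 43.25
position: [0.5587, 0.293, 0.216]
tool_rot: [-2.016, -2.409, -0.001]
ft_force: [-0.0, -0.2, 0.7]
grip_width: 1.004
((np.float64(355.9), np.float64(218.0)), 387, (345, 207, 23, 23)) [ 0.5586 -0.213   0.08  ]
((np.float64(321.5), np.float64(227.2)), 395, (311, 217, 22, 22)) [ 0.539  -0.1228  0.08  ]
((np.float64(363.5), np.float64(247.5)), 402, (353, 237, 22, 22)) [ 0.4814 -0.2255  0.08  ]
((np.float64(329.4), np.float64(255.8)), 420, (318, 245, 24, 23)) [ 0.4647 -0.1375  0.08  ]
((np.float64(295.2), np.float64(264.0)), 429, (283, 253, 25, 23)) [ 0.4484 -0.05    0.08  ]
((np.float64(147.3), np.float64(23.0)), 265, (139, 9, 17, 29)) [-0.1632 -1.2042  0.08  ]
((np.float64(416.1), np.float64(286.4)), 439, (403, 275, 26, 25)) [0.5825 0.3762 0.08  ]
((np.float64(30.2), np.float64(359.4)), 245, (0, 332, 62, 58)) [ 1.1715 -0.2301  0.08  ]
((np.float64(37.4), np.float64(385.4)), 306, (1, 346, 77, 74)) [ 1.1975 -0.1712  0.08  ]
t 43.35 pos [0.5574 0.2966 0.2161] yaw 100.49 tilt 0.25 F [-0.   0.   0.8] w 0.998 q [ 0.29  0.53 -1.13  1.51  0.48  1.41  0.89]
d tool cm now [6.99 3.04 1.64]
rot [ 0.0002 -0.0044  0.005 ] d cm after rot [7.02 3.   1.61]
```

View pics/t10.png

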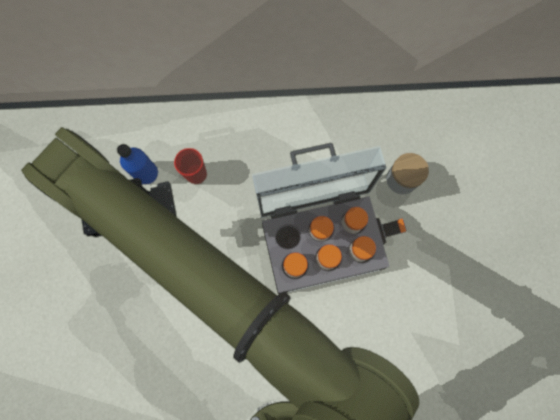

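View pics/s10.png

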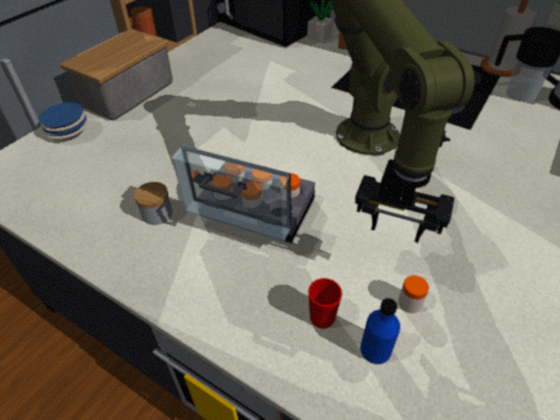

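```bash
python3 -c "
from h import *
print('bottle cap',plane('top',(124,151),.19),'tumbler rim',plane('top',(188,160),.11))"; python3 -m crank '{"dp":[[2.5,1,0.5],[2.5,1,0.5],[1.6,0.8,0.5],[0.3,0.2,0],[0,0,0],[0,0,0],[0,0,0],[0,0,0]],"delta_rot":[[0,0,0],[0,0,0],[0,0,0],[0,0,0],[0,0,0],[0,0,0],[0,0,0],[0,0,0]]}' 8.7; python3 go.py .5745 .371 .066 100.2
```

```text
bottle cap [0.72828901 0.34872203 0.19      ] tumbler rim [0.72675849 0.21170754 0.11      ]
time: 44.15
position: [0.5759, 0.364, 0.2008]
tool_rot: [2.017, 2.408, 0.0]
ft_force: [-0.6, -0.2, 0.1]
grip_width: 0.998
t 44.15 pos [0.5759 0.364  0.2008] yaw 100.11 tilt 0.05 F [-0.6 -0.2  0.1] w 0.998 q [ 0.1   0.63 -1.06  1.39  0.55  1.43  0.8 ]
d tool cm now [ 0.72 -0.03 13.48]
rot [ 0.0006  0.0006 -0.0016] d cm after rot [ 0.71 -0.02 13.48]
```

```bash
python3 -m crank '{"dp":[[0.4,0,0],[0.3,0,0],[0,0,2],[0,0,2.5],[0,0,2.5],[0,0,1],[0,0,0],[0,0,0]],"delta_rot":[[0,0,0],[0,0,0],[0,0,0],[0,0,0],[0,0,0],[0,0,0],[0,0,0],[0,0,0]]}' 8.7; python3 go.py .5745 .371 .066 100.2
```

```text
time: 44.95
position: [0.5744, 0.3727, 0.1214]
tool_rot: [-2.015, -2.41, -0.002]
ft_force: [0.6, -0.3, -0.6]
grip_width: 0.998
t 44.95 pos [0.5744 0.3727 0.1214] yaw 100.20 tilt 0.06 F [ 0.6 -0.3 -0.6] w 0.998 q [ 0.08  0.7  -1.02  1.47  0.6   1.31  0.75]
d tool cm now [-0.18 -0.02  5.54]
rot [ 0.0008 -0.0008  0.0001] d cm after rot [-0.17 -0.02  5.54]
```

```bash
python3 -m crank '{"dp":[[-0.15,0,1],[0,0,1.5],[0,0,1.5],[0,0,1.1],[0,0,0.4],[0,0,0],[0,0,0],[0,0,0]],"delta_rot":[[0,0,0],[0,0,0],[0,0,0],[0,0,0],[0,0,0],[0,0,0],[0,0,0],[0,0,0]]}' 8.7; python3 go.py .5745 .371 .066 100.2; python3 -m crank '{"dp":[[0,0,0],[0,0,0],[0,0,0],[0,0,0],[0,0,0],[0,0,0],[0,0,0],[0,0,0]],"delta_rot":[[0,0,0],[0,0,0],[0,0,0],[0,0,0],[0,0,0],[0,0,0],[0,0,0],[0,0,0]]}' 5.0 25;  python3 go.py .5745 .371 .066 100.2
```

```text
time: 45.75
position: [0.5748, 0.371, 0.0661]
tool_rot: [2.015, 2.41, 0.002]
ft_force: [-0.3, -0.4, -0.2]
grip_width: 0.998
t 45.75 pos [0.5748 0.371  0.0661] yaw 100.19 tilt 0.06 F [-0.3 -0.4 -0.2] w 0.998 q [ 0.06  0.75 -0.99  1.52  0.64  1.23  0.73]
d tool cm now [ 0.   -0.03  0.01]
rot [ 0.001  -0.0005 -0.0002] d cm after rot [ 0.   -0.03  0.01]
time: 46.55
position: [0.5743, 0.3717, 0.0659]
tool_rot: [-2.014, -2.41, -0.002]
ft_force: [0.1, 3.7, 1.8]
grip_width: 0.66
t 46.55 pos [0.5743 0.3717 0.0659] yaw 100.22 tilt 0.09 F [0.1 3.7 1.8] w 0.660 q [ 0.06  0.75 -0.99  1.52  0.64  1.23  0.73]
d tool cm now [-0.07  0.01 -0.01]
rot [ 0.0007 -0.0015  0.0004] d cm after rot [-0.07  0.01 -0.01]
```

```bash
python3 -m crank '{"dp":[[0,0,-1],[0,0,-2],[0,0,-2.5],[0,0,-2.5],[0,-1,-2.5],[0,-2,-2.5],[-1,-2.5,-1],[-2,-2.5,0]],"delta_rot":[[0,0,0],[0,0,0],[0,0,0],[0,0,0],[0,0,0],[0,0,0],[0,0,0],[0,0,0]]}';  python3 go.py .5223 -.0343 .20 100.2
```

```text
time: 47.35
position: [0.4999, 0.3286, 0.2086]
tool_rot: [2.011, 2.412, 0.005]
ft_force: [-0.2, 0.5, -1.7]
grip_width: 0.661
t 47.35 pos [0.4999 0.3286 0.2086] yaw 100.35 tilt 0.19 F [-0.2  0.5 -1.7] w 0.661 q [ 0.28  0.47 -1.17  1.6   0.44  1.36  0.81]
d tool cm now [-36.11  -4.32   0.8 ]
rot [ 0.0031 -0.0012  0.0025] d cm after rot [-36.12  -4.22   0.86]
```

```bash
python3 -m crank '{"dp":[[-3,-1.8,0],[-4,-1.6,0],[-4,-0.5,0],[-4,0,0],[-4,0,0],[-4,0,0],[-4,0,0],[-3,0,0]],"delta_rot":[[0,0,0],[0,0,0],[0,0,0],[0,0,0],[0,0,0],[0,0,0],[0,0,0],[0,0,0]]}';  python3 go.py .5223 -.0343 .20 100.2; python3 -m crank '{"dp":[[-2,0,0],[-1,0,0],[0,0,0],[0,0,0],[0,0,0],[0,0,0],[0,0,0],[0,0,0]],"delta_rot":[[0,0,0],[0,0,0],[0,0,0],[0,0,0],[0,0,0],[0,0,0],[0,0,0],[0,0,0]]}';  python3 go.py .5223 -.0343 .20 100.2
```

```text
time: 48.15
position: [0.5156, 0.0208, 0.2063]
tool_rot: [2.018, 2.405, -0.005]
ft_force: [0.3, 0.1, -2.6]
grip_width: 0.662
t 48.15 pos [0.5156 0.0208 0.2063] yaw 100.02 tilt 0.23 F [ 0.3  0.1 -2.6] w 0.662 q [ 1.05  0.24 -1.27  1.8   0.24  1.28  1.47]
d tool cm now [-5.54 -0.29  0.65]
rot [-0.0009  0.0038 -0.0032] d cm after rot [-5.54 -0.31  0.63]
time: 48.95
position: [0.5209, -0.0043, 0.2054]
tool_rot: [2.014, 2.411, -0.0]
ft_force: [0.4, -0.0, -3.2]
grip_width: 0.66
t 48.95 pos [ 0.5209 -0.0043  0.2054] yaw 100.24 tilt 0.01 F [ 0.4 -0.  -3.2] w 0.660 q [ 1.08  0.25 -1.26  1.79  0.25  1.28  1.51]
d tool cm now [-2.98 -0.4   0.54]
rot [-0.0001  0.0001  0.0007] d cm after rot [-2.98 -0.4   0.54]
```

```bash
python3 -m crank '{"dp":[[-1,-0.15,0],[-1,-0.15,0],[-0.6,-0.1,0],[-0.3,0,0],[0,0,1],[0,0,1.5],[0,0,1.5],[0,0,1]],"delta_rot":[[0,0,0],[0,0,0],[0,0,0],[0,0,0],[0,0,0],[0,0,0],[0,0,0],[0,0,0]]}';  python3 go.py .5223 -.0343 .12 100.2; python3 -m crank '{"dp":[[0,0,0.8],[0,0,0.4],[0,0,0],[0,0,0],[0,0,0],[0,0,0],[0,0,0],[0,0,0]],"delta_rot":[[0,0,0],[0,0,0],[0,0,0],[0,0,0],[0,0,0],[0,0,0],[0,0,0],[0,0,0]]}';  python3 go.py .5223 -.0343 .0965 100.2
```

```text
time: 49.75
position: [0.521, -0.0336, 0.1531]
tool_rot: [-2.013, -2.409, 0.002]
ft_force: [0.4, -0.2, -3.3]
grip_width: 0.662
t 49.75 pos [ 0.521  -0.0336  0.1531] yaw 100.24 tilt 0.15 F [ 0.4 -0.2 -3.3] w 0.662 q [ 1.07  0.32 -1.21  1.85  0.32  1.2   1.51]
d tool cm now [-0.09  0.12  3.31]
rot [-0.0024 -0.001   0.0007] d cm after rot [-0.09  0.11  3.31]
time: 50.55
position: [0.5223, -0.0341, 0.1436]
tool_rot: [2.015, 2.409, -0.0]
ft_force: [-0.7, -1.0, -3.1]
grip_width: 0.659
t 50.55 pos [ 0.5223 -0.0341  0.1436] yaw 100.18 tilt 0.02 F [-0.7 -1.  -3.1] w 0.659 q [ 1.06  0.33 -1.2   1.86  0.33  1.18  1.5 ]
d tool cm now [-0.02 -0.    4.71]
rot [ 0.0002  0.0003 -0.0004] d cm after rot [-0.02  0.    4.71]
```

```bash
python3 -m crank '{"dp":[[0,0,0.6],[0,0,0.8],[0,0,0.8],[0,0,0.7],[0,0,0],[0,0,0],[0,0,0],[0,0,0]],"delta_rot":[[0,0,0],[0,0,0],[0,0,0],[0,0,0],[0,0,0],[0,0,0],[0,0,0],[0,0,0]]}';  python3 go.py .5223 -.0343 .0965 100.2
```

```text
time: 51.35
position: [0.5225, -0.034, 0.1148]
tool_rot: [2.015, 2.409, 0.0]
ft_force: [0.4, -0.4, -2.0]
grip_width: 0.659
t 51.35 pos [ 0.5225 -0.034   0.1148] yaw 100.19 tilt 0.04 F [ 0.4 -0.4 -2. ] w 0.659 q [ 1.02  0.37 -1.16  1.89  0.38  1.13  1.47]
d tool cm now [-0.02 -0.03  1.83]
rot [ 0.0006  0.0004 -0.0002] d cm after rot [-0.02 -0.02  1.83]
```

```bash
python3 -m crank '{"dp":[[0,0,0.4],[0,0,0.4],[0,0,0.4],[0,0,0.4],[0,0,0.25],[0,0,0.05],[0,0,0],[0,0,0]],"delta_rot":[[0,0,0],[0,0,0],[0,0,0],[0,0,0],[0,0,0],[0,0,0],[0,0,0],[0,0,0]]}';  python3 go.py .5223 -.0343 .0957 100.2; python3 -m crank '{"dp":[[0,0,0],[0,0,0],[0,0,0],[0,0,0],[0,0,-1],[0,0,-1.5],[0,0,-2],[0,0,-2]],"delta_rot":[[0,0,0],[0,0,0],[0,0,0],[0,0,0],[0,0,0],[0,0,0],[0,0,0],[0,0,0]]}' 6.9
```

```text
time: 52.15
position: [0.5222, -0.0339, 0.0958]
tool_rot: [-2.015, -2.41, 0.001]
ft_force: [-2.2, 0.1, 5.2]
grip_width: 0.659
t 52.15 pos [ 0.5222 -0.0339  0.0958] yaw 100.19 tilt 0.03 F [-2.2  0.1  5.2] w 0.659 q [ 1.    0.39 -1.14  1.9   0.4   1.1   1.45]
d tool cm now [-0.04  0.01  0.01]
rot [-0.0004  0.0003 -0.0001] d cm after rot [-0.04  0.01  0.01]
time: 52.95
position: [0.5226, -0.0338, 0.1624]
tool_rot: [2.014, 2.41, 0.001]
ft_force: [-0.3, 0.6, 0.5]
grip_width: 0.792
```

```bash
python3 -m crank '{"dp":[[0,0,-2.5],[0,0,-3],[0,0,-3],[0,0,-3],[0,0,-3],[0,0,-3],[0,0,-2],[0,0,0]],"delta_rot":[[0,0,0],[0,0,0],[0,0,0],[0,0,0],[0,0,0],[0,0,0],[0,0,0],[0,0,0]]}' 6.9
python3 - <<'E'
from h import *
s=ctrl.get_image("scene"); save("s11",s,(150,110,200,150),4); t=ctrl.get_image("top"); save("t11",t)
E
python3 go.py .6914 -.0933 .36 10.2
```

```text
time: 53.75
position: [0.5237, -0.0331, 0.3593]
tool_rot: [2.011, 2.406, 0.004]
ft_force: [0.1, -0.4, 0.4]
grip_width: 0.793
t 53.85 pos [ 0.5223 -0.0336  0.3561] yaw 100.22 tilt 0.08 F [-0.1  0.7 -0.7] w 0.790 q [ 1.2   0.14 -1.29  1.54  0.14  1.56  1.66]
d tool cm now [-8.88 15.59 -0.37]
rot [1.5000e-03 1.0000e-04 1.5711e+00] d cm after rot [15.59  8.87 -0.39]
```

View pics/s11.png

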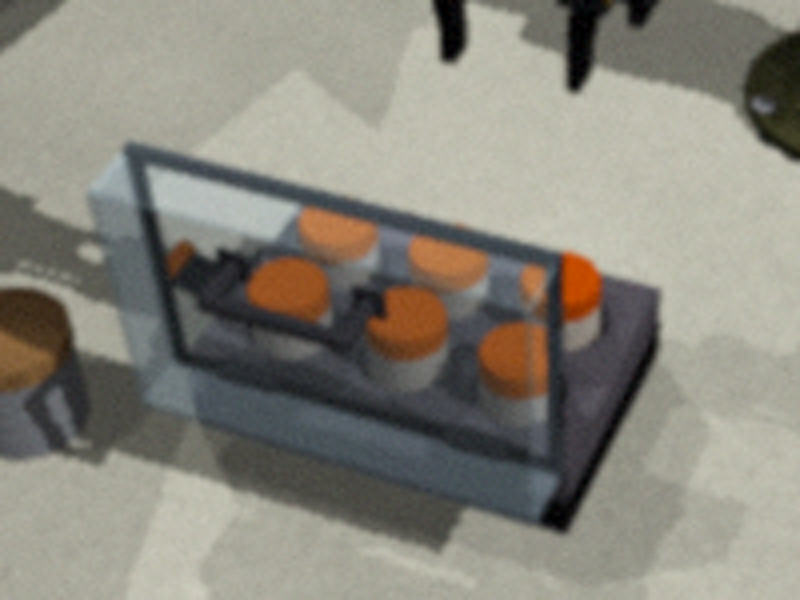

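View pics/t11.png

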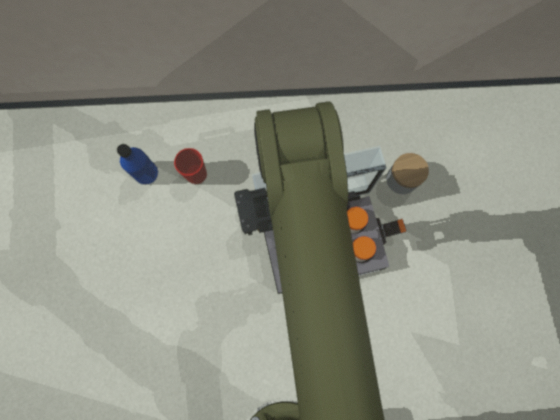

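The scene crop shows all six lids standing level in their wells and the cover still open. Rotating back for the handle.

```bash
python3 -m crank '{"dp":[[0,0,0],[0,0,0],[0,0,0],[0,0,0],[0,0,0],[0,0,0],[0,0,0],[0,0,0]],"delta_rot":[[0,0,0.143],[0,0,0.143],[0,0,0.143],[0,0,0.143],[0,0,0.143],[0,0,0.143],[0,0,0.143],[0,0,0.143]]}' 2.6; python3 go.py .6914 -.0933 .36 10.2; python3 -m crank '{"dp":[[0,0,0],[0,0,0],[0,0,0],[0,0,0],[3,1.8,0],[4,2.3,0],[4,2.3,0],[3,1.8,0]],"delta_rot":[[0,0,0.14],[0,0,0.14],[0,0,0.12],[0,0,0.03],[0,0,0],[0,0,0],[0,0,0],[0,0,0]]}' 2.6; python3 go.py .6914 -.0933 .36 10.2
```

```text
time: 54.65
position: [0.5215, -0.0339, 0.3543]
tool_rot: [-3.001, -0.927, 0.003]
ft_force: [0.1, -0.6, -0.3]
grip_width: 0.303
t 54.65 pos [ 0.5215 -0.0339  0.3543] yaw 34.33 tilt 0.12 F [ 0.1 -0.6 -0.3] w 0.303 q [ 1.08  0.11 -1.14  1.55  0.1   1.55  0.54]
d tool cm now [10.68 14.49 -0.6 ]
rot [-0.0009  0.0018  0.4212] d cm after rot [15.67  8.86 -0.57]
time: 55.45
position: [0.6761, -0.0922, 0.353]
tool_rot: [-3.129, -0.275, 0.004]
ft_force: [-0.7, 0.1, 0.8]
grip_width: 0.299
t 55.45 pos [ 0.6761 -0.0922  0.353 ] yaw 10.04 tilt 0.16 F [-0.7  0.1  0.8] w 0.299 q [ 0.71  0.54 -1.01  1.14  0.45  1.68  0.  ]
d tool cm now [ 1.49  0.38 -0.7 ]
rot [-0.001   0.0025 -0.0027] d cm after rot [ 1.49  0.38 -0.7 ]
```

```bash
python3 -m crank '{"dp":[[0.3,0.1,0],[0,0,0],[0,0,0],[0,0,0],[0,0,0],[0,0,0],[0,0,0],[0,0,0]],"delta_rot":[[0,0,0],[0,0,0],[0,0,0],[0,0,0],[0,0,0],[0,0,0],[0,0,0],[0,0,0]]}' 2.6; python3 go.py .6914 -.0933 .245 10.2;  python3 - <<'E'
from h import *
s=ctrl.get_image("scene"); save("s12",s,(150,80,200,150),4)
E
```

```text
time: 56.25
position: [0.6773, -0.0911, 0.3557]
tool_rot: [3.129, 0.274, 0.0]
ft_force: [0.6, -0.1, 0.4]
grip_width: 0.299
t 56.25 pos [ 0.6773 -0.0911  0.3557] yaw 10.00 tilt 0.03 F [ 0.6 -0.1  0.4] w 0.299 q [ 0.71  0.54 -1.01  1.13  0.45  1.69  0.  ]
d tool cm now [ 1.35  0.46 11.07]
rot [ 0.0005 -0.0001 -0.0036] d cm after rot [ 1.35  0.47 11.07]
```

View pics/s12.png

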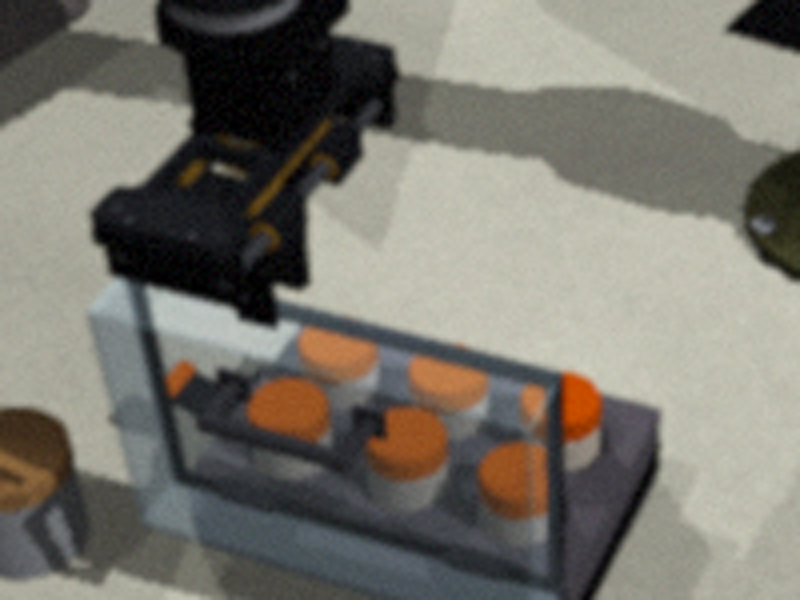

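```bash
python3 -m crank '{"dp":[[0.5,0.15,0],[0.5,0.15,0],[0.45,0.1,0],[0,0,0],[0,0,0],[0,0,0],[0,0,0],[0,0,0]],"delta_rot":[[0,0,0],[0,0,0],[0,0,0],[0,0,0],[0,0,0],[0,0,0],[0,0,0],[0,0,0]]}' 2.6; python3 go.py .692 -.0925 .246 10.2
```

```text
time: 57.1
position: [0.6923, -0.0924, 0.3556]
tool_rot: [3.129, 0.274, 0.0]
ft_force: [0.6, -0.2, -0.2]
grip_width: 0.298
t 57.10 pos [ 0.6923 -0.0924  0.3556] yaw 10.00 tilt 0.02 F [ 0.6 -0.2 -0.2] w 0.298 q [ 0.67  0.57 -0.99  1.08  0.48  1.7   0.  ]
d tool cm now [-0.03  0.   10.96]
rot [ 0.0003 -0.     -0.0034] d cm after rot [-3.000e-02  1.000e-02  1.096e+01]
```

```bash
python3 -m crank '{"dp":[[0,0,1.5],[0,0,1.5],[0,0,1.5],[0,0,1.5],[0,0,1],[0,0,0],[0,0,0],[0,0,0]],"delta_rot":[[0,0,0],[0,0,0],[0,0,0],[0,0,0],[0,0,0],[0,0,0],[0,0,0],[0,0,0]]}' 2.6; python3 go.py .692 -.0925 .246 10.2
python3 - <<'E'
from h import *
s=ctrl.get_image("scene"); save("s13",s,(150,80,200,150),4)
E
```

```text
time: 57.9
position: [0.6928, -0.0922, 0.2864]
tool_rot: [3.129, 0.274, 0.002]
ft_force: [0.4, 0.4, -0.6]
grip_width: 0.299
t 57.90 pos [ 0.6928 -0.0922  0.2864] yaw 10.00 tilt 0.08 F [ 0.4  0.4 -0.6] w 0.299 q [ 0.71  0.59 -0.99  1.22  0.48  1.57 -0.02]
d tool cm now [-0.09  0.02  4.03]
rot [ 0.0003 -0.0014 -0.0034] d cm after rot [-0.08  0.02  4.04]
```

View pics/s13.png

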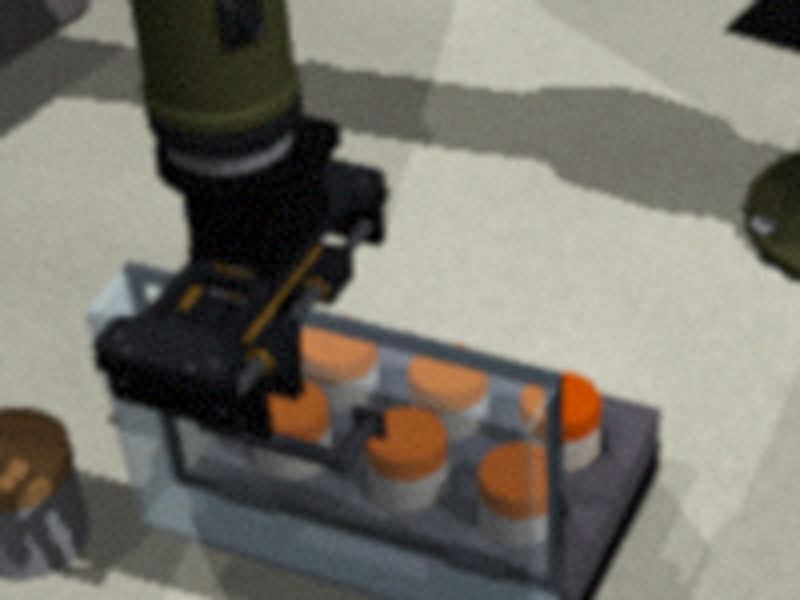

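```bash
python3 -m crank '{"dp":[[-0.05,0,0.6],[0,0,0.7],[0,0,0.7],[0,0,0.7],[0,0,0.7],[0,0,0.5],[0,0,0],[0,0,0]],"delta_rot":[[0,0,0],[0,0,0],[0,0,0],[0,0,0],[0,0,0],[0,0,0],[0,0,0],[0,0,0]]}' 2.6; python3 go.py .692 -.0925 .246 10.2; python3 -m crank '{"dp":[[0,0,0],[0,0,0],[0,0,0],[0,0,0],[0,0,0],[0,0,0],[0,0,0],[0,0,0]],"delta_rot":[[0,0,0],[0,0,0],[0,0,0],[0,0,0],[0,0,0],[0,0,0],[0,0,0],[0,0,0]]}' 0.2 20; python3 go.py .692 -.0925 .246 10.2
```

```text
time: 58.75
position: [0.692, -0.0924, 0.2465]
tool_rot: [3.13, 0.274, 0.0]
ft_force: [-0.2, 0.5, 0.6]
grip_width: 0.298
t 58.75 pos [ 0.692  -0.0924  0.2465] yaw 10.01 tilt 0.00 F [-0.2  0.5  0.6] w 0.298 q [ 0.72  0.6  -0.98  1.28  0.49  1.5  -0.03]
d tool cm now [0.   0.01 0.05]
rot [ 0.     -0.     -0.0034] d cm after rot [0.   0.01 0.05]
time: 59.55
position: [0.6906, -0.0926, 0.2467]
tool_rot: [3.129, 0.274, -0.005]
ft_force: [-4.7, -0.3, 2.7]
grip_width: 0.132
t 59.55 pos [ 0.6906 -0.0926  0.2467] yaw 10.00 tilt 0.19 F [-4.7 -0.3  2.7] w 0.132 q [ 0.72  0.6  -0.98  1.28  0.49  1.51 -0.03]
d tool cm now [0.14 0.01 0.07]
rot [ 0.0004  0.0033 -0.0034] d cm after rot [0.14 0.01 0.07]
```

```bash
python3 -m crank '{"dp":[[-0.86,0,-0.45],[-0.88,0,-0.41],[-0.90,0,-0.37],[-0.92,0,-0.32],[-0.93,0,-0.27],[-0.94,0,-0.23],[-0.95,0,-0.18],[-0.96,0,-0.13]],"delta_rot":[[0,0,0],[0,0,0],[0,0,0],[0,0,0],[0,0,0],[0,0,0],[0,0,0],[0,0,0]]}'; python3 go.py .619 -.105 .2705 10; python3 -m crank '{"dp":[[-0.97,0,-0.08],[-0.97,0,-0.04],[-0.97,0,0.01],[-0.97,0,0.06],[-0.96,0,0.11],[-0.96,0,0.16],[-0.95,0,0.21],[-0.94,0,0.25]],"delta_rot":[[0,0,0],[0,0,0],[0,0,0],[0,0,0],[0,0,0],[0,0,0],[0,0,0],[0,0,0]]}'; python3 go.py .543 -.1188 .2635 10
```

```text
time: 60.35
position: [0.6192, -0.1054, 0.2709]
tool_rot: [3.129, 0.274, 0.002]
ft_force: [2.2, -0.2, 2.5]
grip_width: 0.13
t 60.35 pos [ 0.6192 -0.1054  0.2709] yaw 10.00 tilt 0.08 F [ 2.2 -0.2  2.5] w 0.130 q [ 0.9   0.44 -1.05  1.44  0.38  1.48  0.03]
d tool cm now [-0.01 -0.04  0.04]
rot [ 0.0008 -0.0011 -0.0001] d cm after rot [-0.01 -0.04  0.04]
time: 61.15
position: [0.5429, -0.1189, 0.2628]
tool_rot: [3.13, 0.273, -0.001]
ft_force: [0.2, -1.9, 2.3]
grip_width: 0.132
t 61.15 pos [ 0.5429 -0.1189  0.2628] yaw 9.98 tilt 0.04 F [ 0.2 -1.9  2.3] w 0.132 q [ 1.13  0.26 -1.12  1.63  0.24  1.4   0.16]
d tool cm now [ 0.01 -0.01 -0.07]
rot [ 0.0001  0.0006 -0.0004] d cm after rot [ 0.01 -0.01 -0.07]
```

```bash
python3 -m crank '{"dp":[[-0.92,0,0.30],[-0.91,0,0.35],[-0.89,0,0.39],[-0.87,0,0.43],[-0.85,0,0.48],[-0.82,0,0.52],[-0.79,0,0.56],[-0.76,0,0.60]],"delta_rot":[[0,0,0],[0,0,0],[0,0,0],[0,0,0],[0,0,0],[0,0,0],[0,0,0],[0,0,0]]}'; python3 go.py .476 -.1305 .227 10
```

```text
time: 61.95
position: [0.4761, -0.1302, 0.2264]
tool_rot: [-3.129, -0.274, 0.0]
ft_force: [0.2, -0.4, -0.1]
grip_width: 0.133
t 61.95 pos [ 0.4761 -0.1302  0.2264] yaw 10.01 tilt 0.02 F [ 0.2 -0.4 -0.1] w 0.133 q [ 1.34  0.07 -1.15  1.82  0.06  1.3   0.35]
d tool cm now [-0.02  0.03 -0.06]
rot [-0.0002  0.0002  0.0002] d cm after rot [-0.02  0.03 -0.06]
```

```bash
python3 -m crank '{"dp":[[-0.73,0,0.64],[-0.70,0,0.67],[-0.67,0,0.71],[-0.63,0,0.74],[-0.59,0,0.77],[-0.28,0,0.40],[-0.27,0,0.40],[-0.13,0,0.2]],"delta_rot":[[0,0,0],[0,0,0],[0,0,0],[0,0,0],[0,0,0],[0,0,0],[0,0,0],[0,0,0]]}'; python3 go.py .4277 -.139 .1665 10;python3 -m crank '{"dp":[[-0.13,0,0.2],[-0.13,0,0.2],[-0.12,0,0.2],[-0.12,0,0.2],[-0.12,0,0.2],[-0.12,0,0.2],[-0.12,0,0.2],[-0.1,0,0.2]],"delta_rot":[[0,0,0],[0,0,0],[0,0,0],[0,0,0],[0,0,0],[0,0,0],[0,0,0],[0,0,0]]}'; python3 go.py .4277 -.139 .1665 10
```

```text
time: 62.75
position: [0.4369, -0.1371, 0.1812]
tool_rot: [-3.129, -0.274, 0.002]
ft_force: [-2.2, 0.9, 1.1]
grip_width: 0.131
t 62.75 pos [ 0.4369 -0.1371  0.1812] yaw 10.01 tilt 0.07 F [-2.2  0.9  1.1] w 0.131 q [ 1.4  -0.03 -1.12  1.96 -0.03  1.2   0.47]
d tool cm now [-0.94  0.03  1.47]
rot [-0.0007  0.001   0.0002] d cm after rot [-0.94  0.03  1.47]
time: 63.55
position: [0.428, -0.1387, 0.1655]
tool_rot: [-3.129, -0.274, -0.0]
ft_force: [-2.3, 4.2, 0.8]
grip_width: 0.127
t 63.55 pos [ 0.428  -0.1387  0.1655] yaw 10.02 tilt 0.02 F [-2.3  4.2  0.8] w 0.127 q [ 1.4  -0.04 -1.11  1.99 -0.04  1.17  0.48]
d tool cm now [-0.04  0.02 -0.1 ]
rot [-0.0003 -0.0003  0.0003] d cm after rot [-0.04  0.02 -0.1 ]
```

```bash
python3 -m crank '{"dp":[[-0.05,0,0.1],[0,0,0.1],[0,0,0.1],[0,0,0],[0,0,0],[0,0,0],[0,0,0],[0,0,0]],"delta_rot":[[0,0,0],[0,0,0],[0,0,0],[0,0,0],[0,0,0],[0,0,0],[0,0,0],[0,0,0]]}'; python3 go.py .4277 -.139 .1665 10
python3 - <<'E'
from h import *
s=ctrl.get_image("scene"); save("s14",s,(150,100,200,150),4)
E
```

```text
time: 64.35
position: [0.4276, -0.1388, 0.1641]
tool_rot: [3.13, 0.274, -0.002]
ft_force: [-6.3, 4.8, 14.7]
grip_width: 0.133
t 64.35 pos [ 0.4276 -0.1388  0.1641] yaw 10.02 tilt 0.08 F [-6.3  4.8 14.7] w 0.133 q [ 1.4  -0.03 -1.11  1.99 -0.03  1.16  0.48]
d tool cm now [ 0.01  0.02 -0.24]
rot [-0.0001  0.0014  0.0003] d cm after rot [ 0.01  0.02 -0.24]
```

View pics/s14.png

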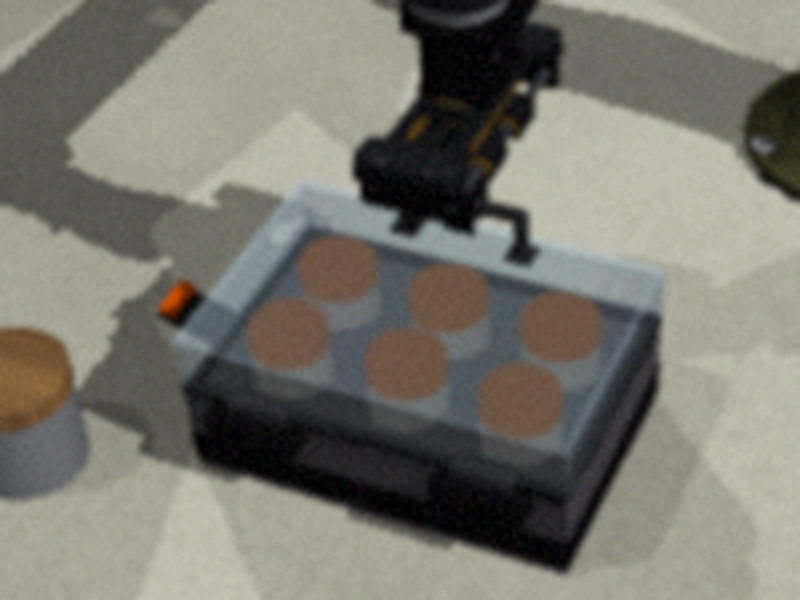

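```bash
python3 -m crank '{"dp":[[0,0,-0.1],[0,0,0],[0,0,0],[0,0,0],[0,0,0],[0,0,-1],[0,0,-1.5],[0,0,-2]],"delta_rot":[[0,0,0],[0,0,0],[0,0,0],[0,0,0],[0,0,0],[0,0,0],[0,0,0],[0,0,0]]}' 4.0; python3 -m crank '{"dp":[[0,0,-2],[0,0,-2],[0,0,-1],[0,0,0],[0,0,0],[0,0,0],[0,0,0],[0,0,0]],"delta_rot":[[0,0,0],[0,0,0],[0,0,0],[0,0,0],[0,0,0],[0,0,0],[0,0,0],[0,0,0]]}' 0; python3 go.py .536 -.3305 .2 10.2
python3 - <<'E'
from h import *
t=ctrl.get_image("top"); save("t15",t,(250,130,190,170),4); s=ctrl.get_image("scene"); save("s15",s,(100,120,240,150),3.3)
print(plane("top",(410,170),.088))
for b in blobs(t,amin=25): print(b,plane("top",b[0],.067).round(4))
E
```

```text
time: 65.2
position: [0.4272, -0.1388, 0.2093]
tool_rot: [-3.129, -0.275, 0.001]
ft_force: [0.7, 0.3, 0.8]
grip_width: 0.455
time: 66.0
position: [0.4272, -0.1389, 0.2581]
tool_rot: [-3.129, -0.274, 0.001]
ft_force: [0.1, 0.8, 0.3]
grip_width: 0.011
t 66.00 pos [ 0.4272 -0.1389  0.2581] yaw 10.01 tilt 0.06 F [0.1 0.8 0.3] w 0.011 q [ 1.41 -0.17 -1.03  1.86 -0.15  1.37  0.59]
d tool cm now [ 7.39 20.76  5.78]
rot [-0.0009  0.0006 -0.0033] d cm after rot [ 7.31 20.78  5.81]
[ 0.6777044  -0.36403671  0.088     ]
```

View pics/t15.png

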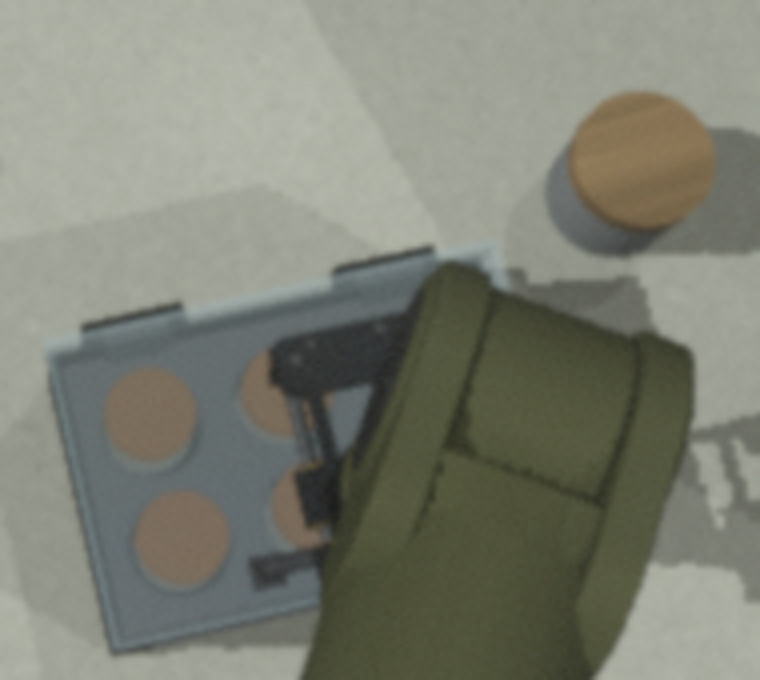

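View pics/s15.png

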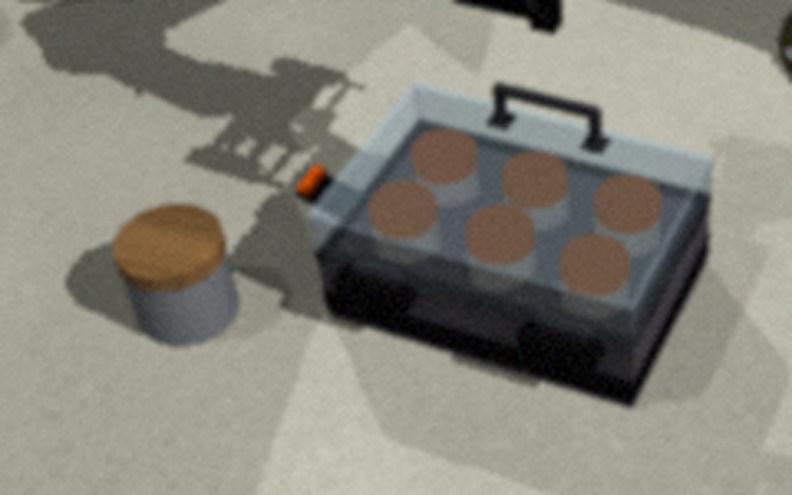

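The cover is shut over six seated jars, with the lever pad at scene crop (312,180). Moving to the lever.

```bash
python3 -m crank '{"dp":[[1,3,0],[1.3,3.8,0],[1.3,3.8,0],[1.3,3.8,0],[1.3,3.8,0],[1.1,2.5,0],[0,0,0],[0,0,0]],"delta_rot":[[0,0,0],[0,0,0],[0,0,0],[0,0,0],[0,0,0],[0,0,0],[0,0,0],[0,0,0]]}' 0; python3 go.py .536 -.3305 .1 10.2
```

```text
time: 66.9
position: [0.5354, -0.3298, 0.2577]
tool_rot: [-3.127, -0.274, 0.001]
ft_force: [-0.0, 0.3, 1.1]
grip_width: 0.006
t 66.90 pos [ 0.5354 -0.3298  0.2577] yaw 10.01 tilt 0.15 F [-0.   0.3  1.1] w 0.006 q [ 1.26  0.44 -1.01  1.46  0.37  1.45  0.43]
d tool cm now [ 0.05  0.12 15.77]
rot [-0.0027  0.0002 -0.0034] d cm after rot [ 0.05  0.08 15.77]
```

```bash
python3 -m crank '{"dp":[[-0.2,0,2],[0,0,2.5],[0,0,2.5],[0,0,2.5],[0,0,2.5],[0,0,2.5],[0,0,1],[0,0,0]],"delta_rot":[[0,0,0],[0,0,0],[0,0,0],[0,0,0],[0,0,0],[0,0,0],[0,0,0],[0,0,0]]}' 0; python3 go.py .536 -.3305 .054 10.2
python3 - <<'E'
from h import *
s=ctrl.get_image("scene"); save("s16",s,(100,90,200,150),4)
E
```

```text
time: 67.7
position: [0.5323, -0.3295, 0.1029]
tool_rot: [-3.128, -0.275, 0.003]
ft_force: [-0.5, -0.3, 0.6]
grip_width: 0.006
t 67.70 pos [ 0.5323 -0.3295  0.1029] yaw 10.06 tilt 0.13 F [-0.5 -0.3  0.6] w 0.006 q [ 1.23  0.55 -0.94  1.65  0.47  1.19  0.35]
d tool cm now [0.36 0.17 4.89]
rot [-0.0012  0.002  -0.0024] d cm after rot [0.35 0.16 4.89]
```

View pics/s16.png

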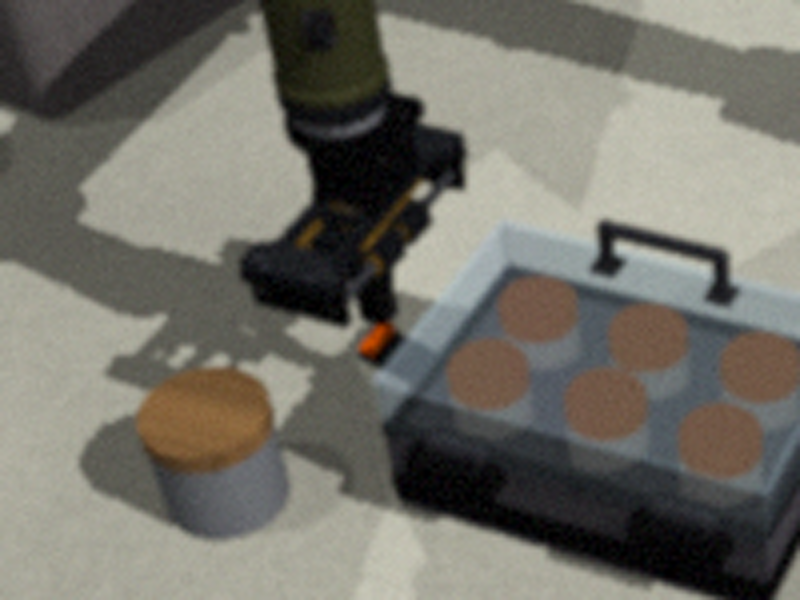

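```bash
python3 -m crank '{"dp":[[0.1,0.1,0.5],[0,0,0.5],[0,0,0.5],[0,0,0.5],[0,0,0.5],[0,0,0.5],[0,0,0.5],[0,0,0.4]],"delta_rot":[[0,0,0],[0,0,0],[0,0,0],[0,0,0],[0,0,0],[0,0,0],[0,0,0],[0,0,0]]}' 0; python3 go.py .536 -.3305 .054 10.2
python3 - <<'E'
from h import *
s=ctrl.get_image("scene"); save("s17",s,(100,90,200,150),4)
E
```

```text
time: 68.55
position: [0.5345, -0.3311, 0.0642]
tool_rot: [-3.129, -0.274, 0.0]
ft_force: [0.4, -0.4, 1.7]
grip_width: 0.008
t 68.55 pos [ 0.5345 -0.3311  0.0642] yaw 10.00 tilt 0.04 F [ 0.4 -0.4  1.7] w 0.008 q [ 1.21  0.6  -0.91  1.67  0.51  1.13  0.33]
d tool cm now [ 0.16 -0.03  1.02]
rot [-0.0007  0.0001 -0.0036] d cm after rot [ 0.16 -0.03  1.02]
```

View pics/s17.png

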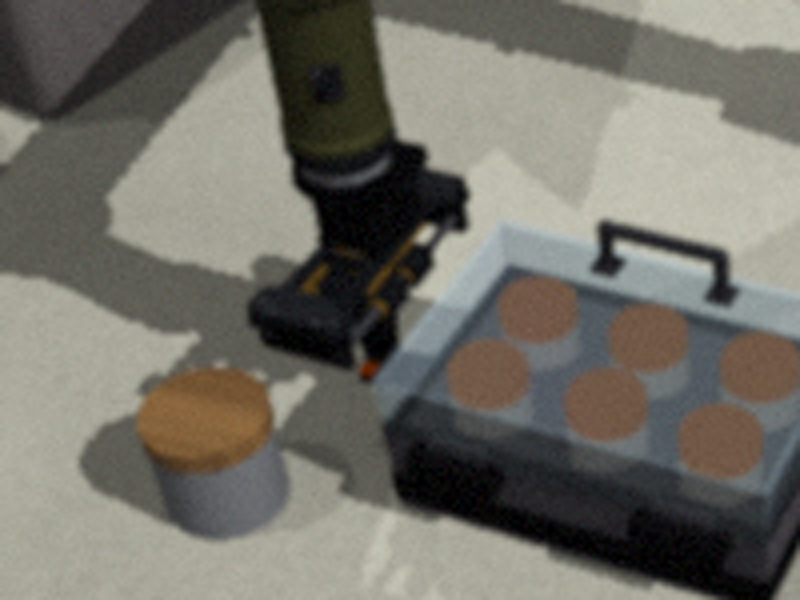

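Force has dropped to 1.7 N, so the lever is near or past the detent. Pressing on to the bottom.

```bash
python3 -m crank '{"dp":[[0,0,0.2],[0,0,0.2],[0,0,0.2],[0,0,0.2],[0,0,0.2],[0,0,0],[0,0,0],[0,0,0]],"delta_rot":[[0,0,0],[0,0,0],[0,0,0],[0,0,0],[0,0,0],[0,0,0],[0,0,0],[0,0,0]]}' 0; python3 go.py .536 -.3305 .054 10.2
```

```text
time: 69.4
position: [0.5347, -0.3312, 0.0556]
tool_rot: [3.129, 0.274, -0.0]
ft_force: [-3.5, 0.8, 6.0]
grip_width: 0.008
t 69.40 pos [ 0.5347 -0.3312  0.0556] yaw 10.01 tilt 0.02 F [-3.5  0.8  6. ] w 0.008 q [ 1.2   0.61 -0.91  1.68  0.52  1.12  0.32]
d tool cm now [ 0.14 -0.05  0.16]
rot [ 0.0003  0.0003 -0.0033] d cm after rot [ 0.14 -0.04  0.16]
```

```bash
python3 -m crank '{"dp":[[0,0,0.15],[0,0,0.1],[0,0,0],[0,0,0],[0,0,0],[0,0,0],[0,0,0],[0,0,0]],"delta_rot":[[0,0,0],[0,0,0],[0,0,0],[0,0,0],[0,0,0],[0,0,0],[0,0,0],[0,0,0]]}' 0; python3 go.py; python3 -m crank '{"dp":[[0,0,-0.5],[0,0,-1],[0,0,-2],[0,0,-2.5],[0,0,-2.5],[0,0,-2.5],[0,0,-2.5],[0,0,-2.5]],"delta_rot":[[0,0,0],[0,0,0],[0,0,0],[0,0,0],[0,0,0],[0,0,0],[0,0,0],[0,0,0]]}' 0; python3 -m crank '{"dp":[[-0.5,2,0],[-1,3,0],[-1,3.5,0],[-1,3.5,0],[-1,3.5,0],[0,0,0],[0,0,0],[0,0,0]],"delta_rot":[[0,0,0],[0,0,0],[0,0,0],[0,0,0],[0,0,0],[0,0,0],[0,0,0],[0,0,0]]}' 0;python3 - <<'E'
from h import *
s=ctrl.get_image("scene"); save("s18",s); t=ctrl.get_image("top"); save("t18",t,(250,130,190,170),4); save("s18z",s,(150,120,200,150),4)
for n,im in(("top",t),("scene",s)):
    for b in blobs(im,amin=20): print(n,b)
E
```

```text
time: 70.2
position: [0.5349, -0.3312, 0.0552]
tool_rot: [3.128, 0.274, -0.001]
ft_force: [-5.6, 3.0, 17.5]
grip_width: 0.01
t 70.20 pos [ 0.5349 -0.3312  0.0552] yaw 10.01 tilt 0.09 F [-5.6  3.  17.5] w 0.010 q [ 1.2   0.61 -0.91  1.68  0.52  1.12  0.32]
time: 71.0
position: [0.5345, -0.3313, 0.2134]
tool_rot: [3.13, 0.274, 0.0]
ft_force: [0.7, -0.8, 0.3]
grip_width: 0.007
time: 71.8
position: [0.5175, -0.4907, 0.2115]
tool_rot: [-3.128, -0.276, 0.0]
ft_force: [0.8, 0.3, -0.4]
grip_width: 0.011
top ((np.float64(399.3), np.float64(227.2)), 38, (397, 222, 6, 12))
scene ((np.float64(148.1), np.float64(23.4)), 211, (141, 9, 15, 28))
```

View pics/s18z.png

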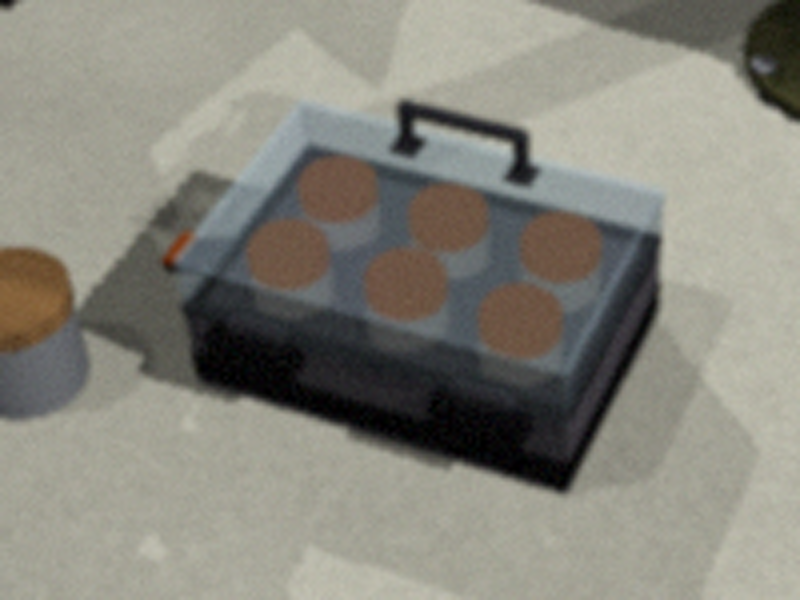

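View pics/t18.png

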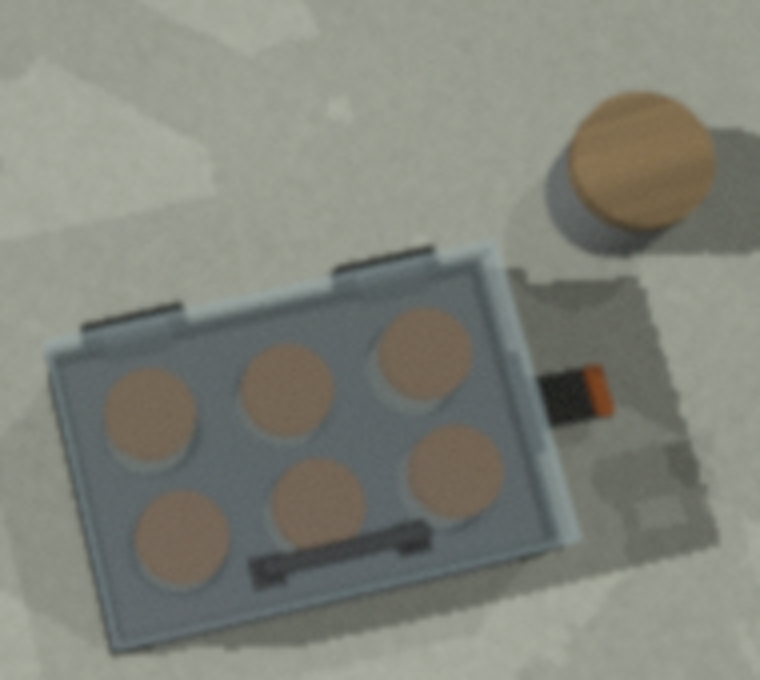

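View pics/s18.png

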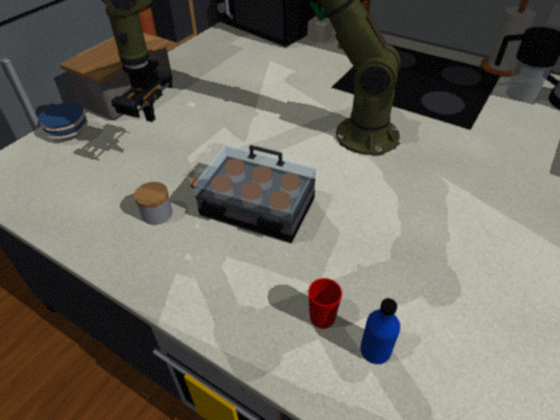

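```bash
python3 -c "
from h import *
M=np.array([[.984,-.177],[.177,.984]]);c=np.array([.4995,-.1278])
for out,z in((.049,.067),(.0545,.035),(.055,.043)):
    p=np.r_[c+M@[0,-.157-out],z]; print(out,z,proj('top',p).round(1),proj('scene',p).round(1))
print(tri((194.5,182.5),(399.6,227.2)))"
```

```text
0.049 0.067 [401.  225.3] [194.3 173.3]
0.0545 0.035 [399.6 227.1] [194.2 180.7]
0.055 0.043 [400.6 226.5] [193.7 178.7]
(array([ 0.53737771, -0.3371571 ,  0.02760977]), np.float64(0.0013340423868801142))
```

The lever pad matches its fully-down position in both views, and the cover is shut. Handing in.

```bash
python3 -c "
from bench import ctrl
print(ctrl.close_job(), ctrl.get_state()['time'])"
```

```text
the job is handed in; nothing more can be done
the job is handed in; nothing more can be done
```

I finished the whole job and handed it in at about 72 s of the 210 s allowed; no verdict was reported.

**What I did:** I held the cover by its bar all the way back onto its stop. I set the four worktop jars one at a time into the four empty wells, and each seated with about 5–7 N on the floor. I brought the cover shut by the handle, pressed it home with about 15 N, and then pressed the start lever to its bottom with about 17 N.

**Last checks:**
- **Cover and jars:** the final pictures show the cover shut over six level lids.
- **Lever:** after release, the pad sits at (399.3, 227.2) in the top view, against (399.6, 227.1) predicted for fully down. The scene view gives it 2 pixels lower than predicted, by eye, and that also reads as down.
- **Other items:** the tin, tumbler and bottle show no visible movement, and the gripper was clear of everything.

**Did not agree:** the first placed jar's lid reading moved about 6 mm within its well between two pictures. I put that down to slack in the well, or possibly the announced knock. It stayed seated and upright.

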